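# Load the bowl mixer and hold its start knob down

## Task

Pour all six pralines from the blue cup, held by the gripper, into the mixer's bowl and then stand the empty cup upright on the worktop and let go of it. After that put the loose black knob onto the start station's D-shaft, its white line over the red mark, push it fully onto the shaft and press it down against the spring to the stop. The mixer runs only while it is pressed, so finish with the gripper still holding the knob pressed down; leave the jar, ramekin and spatula where they are.

Things in the scene. Friction and masses are not known exactly. Their poses are not given: they have to be found in the camera images.
- cup_center (a point): Blue open cup, loose, 100 g, flared: 74 mm wide at the foot, 106 mm at the rim, 50 mm tall, walls 3 mm. The point is on its axis, half-way up (25 mm above the foot). z is up out of the mouth; x points away from the handle, across the mouth. Six pralines lie loose on its floor.
- cup_handle (a point): Grip point of the cup's handle: an upright blue slab 14 mm thick (along the cup's y), 52 to 84 mm from the cup's axis, 10 to 50 mm above the foot. The point is in the slab's mid-plane, 68 mm from the cup's axis along the cup's -x, 32 mm above the foot. Axes as cup_center. The full cup is front-heavy: grip the slab firmly.
- cup_lip (a point): Point of the cup's rim opposite the handle, over which to pour: 53 mm from the cup's axis along its +x, 50 mm above the foot. Same axes as cup_center. The balls roll out as the cup is tipped past about 80 degrees; 95 degrees empties it.
- praline0_center (a point): One of six brown chocolate pralines: a ball 24 mm across, 10 g, starting in the cup. The point is its centre.
- praline1_center (a point): One of six brown chocolate pralines: a ball 24 mm across, 10 g, starting in the cup. The point is its centre.
- praline2_center (a point): One of six brown chocolate pralines: a ball 24 mm across, 10 g, starting in the cup. The point is its centre.
- praline3_center (a point): One of six brown chocolate pralines: a ball 24 mm across, 10 g, starting in the cup. The point is its centre.
- praline4_center (a point): One of six brown chocolate pralines: a ball 24 mm across, 10 g, starting in the cup. The point is its centre.
- praline5_center (a point): One of six brown chocolate pralines: a ball 24 mm across, 10 g, starting in the cup. The point is its centre.
- bowl_floor (a point): Centre of the inner floor of the mixer's steel bowl, 34 mm above the worktop; z up. The mixer is fixed: a white round base 30 mm high and 156 mm wide, and on it an open bowl. A grey hub 28 mm wide and 18 mm high stands in the middle of the bowl's floor.
- bowl_rim (a point): Centre of the bowl's mouth, level with its rim, 110 mm above the worktop. The bowl is 170 mm across outside and 164 mm inside at the rim, narrowing to 100 mm at its floor.
- knob_grip (a point): Black knob, loose, 60 g, upright on the worktop, 50 mm tall: a round skirt 46 mm across, 24 mm high, and on it a bar grip 44 mm long (along x), 14 mm thick (along y), 24 to 50 mm above the underside. The point is the bar's middle, on the axis, 37 mm above the underside. z up; x points to the bar end with a white line (on the top and that end).
- knob_mouth (a point): Centre of the knob's underside, mouth of its D-shaped bore: 16 mm diameter, cut by a flat 3 mm from the axis on the side of the white line (knob's +x), 18 mm deep, with a 1.5 mm lead-in. The bore has 1 mm of play round the shaft. Same axes as knob_grip.
- knob_pointer (a point): Point on the knob under the white-line end of the bar: 22 mm from the axis along the knob's +x, 24 mm above the underside. Same axes as knob_grip.
- shaft_tip (a point): Centre of the top of the upright brass D-shaft of the start station (a fixed grey box 100 x 100 mm, 40 mm high, same yaw). Shaft 14 mm in diameter, flat 2 mm from its axis, standing 28 mm out of the box (tip 68 mm above the worktop) at rest; it does not turn. z up; x points square out of the flat, to a red bar mark on the box. The point goes down with the shaft.
- start_shaft (a joint): How far the spring-loaded shaft is pressed down: 0 is up (at rest), 0.007 m is the stop. The spring pushes back with about 4 N at the start and 10 N at the stop. The knob goes on only with its white line over the red mark, within about 7 degrees; fully on, the shaft's tip meets the end of the bore, 18 mm in.
- spice_jar: Bystander: glass jar with a red cap, 48 mm wide, 95 mm tall, loose. Origin at the centre of its underside.
- ramekin: Bystander: white bowl, 80 mm wide, 45 mm tall, loose, near the middle of the work area. Origin at the centre of its underside.
- spatula: Bystander: spatula lying flat, loose. Origin on its underside, it lies along its own x.
Not all that is in view belongs to the job. What is shaped like the part that bears cup_center but orange is not meant.

How it is judged:
By the outcome, as a careful person would: the job done as asked, in the order asked, and still so for the second after the job is handed in, while the arm keeps its last pose, push and grip.
It also fails if it takes over 72 s, if anything falls off the work surface, if the arm or the gripper's body presses on something with over 40 N, if the wrist force passes 120 N, or if a joint passes its speed limit or range.

## Robot

A 6-joint arm with a two-finger parallel gripper is mounted at the origin on the work surface. World frame = base frame: x ahead of the robot, y to its left, z up, the work surface at z = 0. Lengths are in m, angles in rad, forces in N, time in s.
With the tool pointing down it reaches from about 0.3 to 0.875 m from the base axis. Payload 6.4 kg.
Tool frame: the origin (TCP) lies midway between the tips of the shut fingers; the grasp point (between the pads) lies ctrl.grip_depth behind it (ctrl.grip_depth is the distance from the TCP to the grasp point, in m); x points along the fingers, y is the direction in which the jaws open and shut, and the axes are right-handed (so a half turn about x gives the same grasp; the last joint's range is limited). The gripper opens to 85 mm and grips with 20 to 120 N. Pads are 22 mm wide; open, the fingers measure 114 mm over their backs; the gripper's body (76 mm by 85 mm) begins 54 mm behind the grasp point. The pads swing forward as they close: fully open they stand 13 mm farther back than shut.
Start: joints at [0.968, 0.181, 1.607, -0, 1.354, -0.206], TCP at [0.222, 0.53, 0.231] pointing down, gripper open.
Joint ranges: [-2.99, 2.99], [-0.89, 2.07], [0.3, 2.58], [-1.14, 4.28], [0, 2.63], [-3.12, 3.12]. Speed limits (rad/s): [2.57, 2.57, 3.01, 3.14, 3.14, 3.14].

## Interface

Orientations are given as a unit quaternion [w, x, y, z].
In Python, from bench import ctrl gives the robot as it stands.
- The arm moves only by the shell command python3 -m creep 'ROWS'. ROWS is text: rows parted by semicolons, each of 7 numbers parted by spaces: the opening, from 0 (shut) to 1 (fully open), then the shift along the tool's x, y, z in cm, then the turn, a rotation vector about the tool's x, y, z in rad. In form: claw x y z ax ay az; .... A call has 1 to 10 rows; each row shifts and turns the pose as measured when the row begins, along the tool's axes as they then stand; what a row does not reach is not made up. A row lasts 1/8 s, in which the tool goes at most 62.5 mm and 10.7 degrees, less where a joint would pass 70% of its speed; a pose out of reach is approached as far as the arm can. A call with a gripper value outside its range is refused whole. The fingers move at their own pace and stop on an object; the grip force is fixed at half the most. Time passes only in rows, so rows that do not move let the fingers close. It gives the time, the measured TCP pose, the force and the opening at its end, in the units of the state.
- ctrl.get_obs(): the state, without advancing time (a new reading comes with each control period).
- ctrl.camera(name): name is "scene" or "top" or "wrist"; returns (picture, depth): 400x640x3 uint8, blue, green, red; 400x640 float32, m along the optical axis (not along the pixel's ray), 0 where there is no reading.
- ctrl.calibration(name): a dict with "mtx" (3x3 intrinsics, pixels), "distortion" ([k1, k2, p1, p2, k3] as OpenCV has them; the pictures are not rectified), "R" (3x3) and "t" (3): a world point X has camera coordinates R X + t; the wrist camera has in their place "tool_from_camera" (4x4, takes a point from camera to tool coordinates, whose origin is the TCP and whose axes are the tool frame's). Camera axes: x right, y down, z forward; pixel columns grow to the right and rows downward; lengths in m; the calibration is good to about 2 mm. A picture is of the moment at which its call begins: read the wrist's pose just before it. calibration takes no time and is no camera call.
- ctrl.hand_in(): hands the job in, once; it reports no verdict.
Trained networks look in the newest picture that a camera, given by its name, has taken for a name from the list of things; names that differ only in an ending like _2 or _b are one class to them, and where a whole thing is asked for, a point or a joint stands for the part that bears it (a point fixed in the world has none). Each returns a list of dicts, best first, with "confidence" (0 to 1); they miss things now and then, are a little off and sometimes report something else, mostly with a low value. They report only what shows in the picture. A call takes as long as a camera call. They do not tell look-alikes from the thing itself.
- ctrl.find_in(query, camera): "rect" ([left, top, right, bottom] in pixels, round what is visible of it).
The state is a dict: "time_s": time; "q": joint angles; "dq": joint speeds; "joint_efforts": joint torques, N m; "eef_pos": TCP position; "eef_rot": TCP orientation; "wrist_force": force on the tool from outside, world axes, zero at the start; "torque": the same for the moment, N m; "opening": opening from 0.0 (shut) to 1.0 (fully open).
Only numpy, scipy, OpenCV 4.12 (cv2) and the standard library are available. Lean on these libraries where they do the work, as an engineer would, in place of code of your own. Each camera call takes 0.05 s, during which the arm holds its last target.

## Working session

There is one attempt and no reset: what is moved stays moved. The work goes in short steps, Python scripts to look and compute and a shell command to move; the robot and the scene stay as the last step left them, time stands still between calls to the robot, and variables do not carry over. Pictures are saved under pics/ and viewed, and the job is handed in when it is done.

```bash
ls; mkdir -p pics; cat > h.py <<'E'
import numpy as np, cv2, json
from bench import ctrl
from scipy.spatial.transform import Rotation as Ro
def snap(name,fn):
    o=ctrl.get_obs(); im,d=ctrl.camera(name); cv2.imwrite(f'pics/{fn}.png',im); np.savez(f'pics/{fn}.npz',im=im,d=d,p=o['eef_pos'],q=o['eef_rot'])
    return im,d,o
def pose(o):
    q=o['eef_rot']; return Ro.from_quat([q[1],q[2],q[3],q[0]]).as_matrix(), np.array(o['eef_pos'])
def cloud(name,d,o=None):
    c=ctrl.calibration(name); K=np.array(c['mtx']);D=np.array(c['distortion'])
    h,w=d.shape; uv=np.stack(np.meshgrid(np.arange(w),np.arange(h)),-1).reshape(-1,1,2).astype(np.float64)
    n=cv2.undistortPoints(uv,K,D).reshape(h,w,2)
    P=np.dstack([n*d[...,None],d])
    if name=='wrist':
        T=np.array(c['tool_from_camera']); R,p=pose(o); P=P@T[:3,:3].T+T[:3,3]; return P@R.T+p
    return (P-np.array(c['t']))@np.array(c['R'])
def proj(name,X,o=None):
    c=ctrl.calibration(name); K=np.array(c['mtx']);D=np.array(c['distortion']); X=np.atleast_2d(X)
    if name=='wrist':
        T=np.linalg.inv(np.array(c['tool_from_camera'])); R,p=pose(o); X=(X-p)@R; C=X@T[:3,:3].T+T[:3,3]
    else: C=X@np.array(c['R']).T+np.array(c['t'])
    return cv2.projectPoints(C,np.zeros(3),np.zeros(3),K,D)[0].reshape(-1,2)
E
python3 - <<'E'
from h import *
print(ctrl.grip_depth, ctrl.get_obs())
for c in ['scene','top','wrist']:
    im,d,o=snap(c,c+'0'); print(c,(d>0).mean())
    for n in ['cup_center','cup_handle','cup_lip','bowl_rim','knob_grip','knob_pointer','shaft_tip','ramekin','spice_jar','spatula']:
        print(n,[(np.round(r['rect']).tolist(),round(r['confidence'],2)) for r in ctrl.find_in(n,c)]) if c!='wrist' else 0
E
```

```text
pics
0.0187 {'time_s': 0.0, 'q': array([ 9.67726918e-01,  1.81549142e-01,  1.60802805e+00,  3.33696010e-05,
        1.35379751e+00, -2.06286513e-01]), 'dq': array([-0.00033049,  0.00122618, -0.00018437,  0.00116783, -0.00088134,
        0.00105826]), 'joint_efforts': array([ 4.39377236e-04, -4.44876838e+01, -3.51335692e+01, -2.31275044e-04,
        9.15411481e-03,  4.04657658e-05]), 'eef_pos': array([0.22185274, 0.52986998, 0.23036992]), 'eef_rot': array([ 0.69297737,  0.13879333,  0.69349467, -0.13994257]), 'wrist_force': array([ 0.1145205 ,  0.51291258, -0.20556417]), 'torque': array([-0.04376893,  0.01992599,  0.02446624]), 'opening': 1.0010022200837176}
scene 0.99587890625
cup_center [([173.0, 143.0, 200.0, 180.0], 0.94), ([261.0, 168.0, 292.0, 201.0], 0.76), ([217.0, 160.0, 246.0, 191.0], 0.74)]
cup_handle [([215.0, 156.0, 247.0, 193.0], 0.95), ([407.0, 211.0, 420.0, 228.0], 0.69), ([262.0, 166.0, 293.0, 200.0], 0.62), ([172.0, 141.0, 203.0, 179.0], 0.57)]
cup_lip [([218.0, 160.0, 244.0, 190.0], 0.84), ([172.0, 141.0, 199.0, 179.0], 0.8), ([265.0, 170.0, 293.0, 197.0], 0.77), ([
[... 427 characters left out ...]
, 271.0], 0.8), ([487.0, 255.0, 526.0, 304.0], 0.79), ([424.0, 236.0, 459.0, 282.0], 0.72)]
cup_handle [([362.0, 230.0, 398.0, 272.0], 0.7), ([421.0, 239.0, 462.0, 286.0], 0.69)]
cup_lip [([483.0, 253.0, 526.0, 302.0], 0.88), ([358.0, 230.0, 399.0, 274.0], 0.82), ([421.0, 234.0, 465.0, 283.0], 0.8)]
bowl_rim [([258.0, 142.0, 320.0, 210.0], 0.64)]
knob_grip [([201.0, 211.0, 216.0, 226.0], 0.48)]
knob_pointer [([201.0, 211.0, 220.0, 225.0], 0.79)]
shaft_tip []
ramekin [([309.0, 232.0, 336.0, 259.0], 0.62)]
spice_jar [([156.0, 154.0, 182.0, 177.0], 0.78)]
spatula [([440.0, 166.0, 533.0, 221.0], 0.7), ([442.0, 247.0, 451.0, 256.0], 0.32), ([434.0, 243.0, 441.0, 254.0], 0.24)]
wrist 0.99606640625
```

View pics/scene0.png

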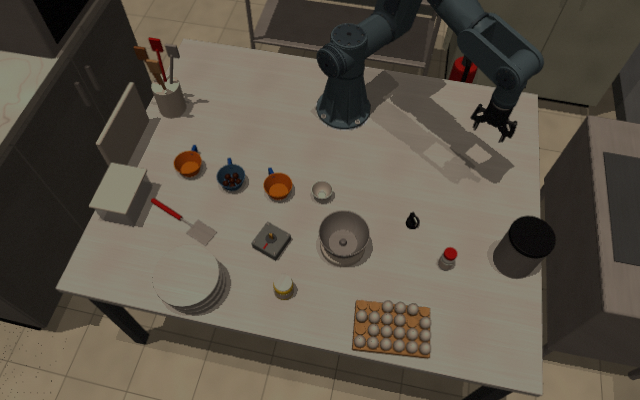

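View pics/top0.png

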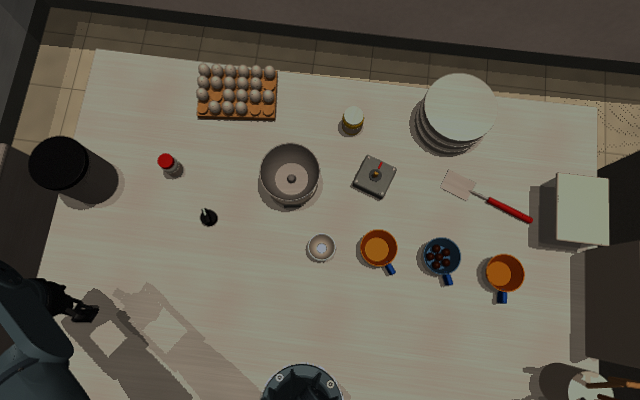

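View pics/wrist0.png

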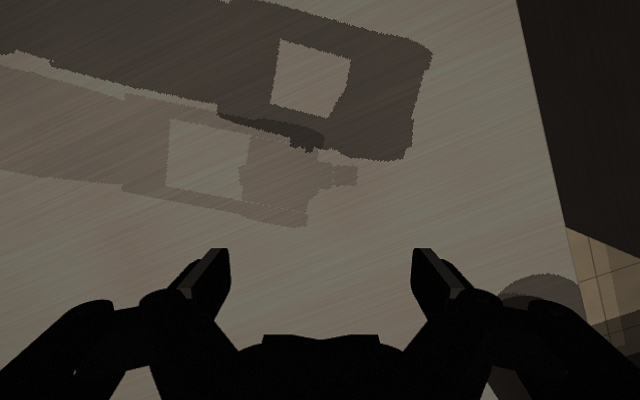

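The blue cup with the six pralines is the middle one (top ~(441,256), handle down-right at (447,280)). It has an orange cup on each side. The bowl is at (290,175), the station at (375,175), and the knob at (208,217).

```bash
python3 - <<'E'
from h import *
for c in ['top','scene']:
    z=np.load(f'pics/{c}0.npz'); im=z['im'];d=z['d']; P=cloud(c,d); 
    hsv=cv2.cvtColor(im,cv2.COLOR_BGR2HSV)
    X,Y,Z=P[...,0],P[...,1],P[...,2]
    np.save(f'pics/{c}_P.npy',P)
    print(c,'table z',np.median(Z[(abs(X-.45)<.3)&(abs(Y)<.4)]))
    def rep(name,m):
        m=m&(d>0); print(name,m.sum(),P[m].min(0).round(3),P[m].max(0).round(3),np.median(P[m],0).round(3))
    rects={'top':dict(cup=(415,230,465,290),bowl=(255,138,325,212),st=(348,150,400,202),knob=(196,203,222,228),ram=(303,230,338,265),or1=(355,225,400,278),or2=(480,250,528,307),jar=(152,148,186,180)),
     'scene':dict(cup=(213,155,249,195),bowl=(312,210,372,268),st=(250,220,294,262),knob=(402,208,424,232),ram=(308,178,335,204),or1=(262,165,295,202),or2=(170,143,204,180),jar=(436,243,460,272))}[c]
    for n,(l,t,r,b) in rects.items():
        m=np.zeros(d.shape,bool); m[t:b,l:r]=1
        for lo,hi in [(.012,.2)]:
            rep(n,m&(Z>lo))
        zz=Z[m]; top=np.percentile(zz,99); rep(n+' top',m&(Z>top-.008))
    m=np.zeros(d.shape,bool); l,t,r,b=rects['cup']; m[t:b,l:r]=1
    blue=m&(hsv[...,0]>95)&(hsv[...,0]<130)&(hsv[...,1]>120)&(Z>.01); rep('blue',blue)
    rim=blue&(Z>.042); rep('bluerim',rim)
E
python3 - <<'E'
import cv2,numpy as np
a=cv2.imread('pics/top0.png')
b=np.hstack([cv2.resize(a[t:t+80,l:l+100],None,fx=4,fy=4,interpolation=2) for l,t in [(330,135),(395,220)]])
cv2.imwrite('pics/topz.png',b)
E
```

```text
top table z 0.0018338700027774571
cup 1019 [ 0.374 -0.395  0.012] [ 0.506 -0.29   0.057] [ 0.453 -0.356  0.03 ]
cup top 245 [ 0.374 -0.393  0.047] [ 0.506 -0.29   0.057] [ 0.434 -0.363  0.051]
bowl 3016 [0.542 0.027 0.012] [0.712 0.194 0.116] [0.637 0.114 0.049]
bowl top 275 [0.542 0.027 0.105] [0.712 0.194 0.116] [0.652 0.117 0.111]
st 1171 [ 0.604 -0.194  0.012] [ 0.727 -0.072  0.073] [ 0.661 -0.132  0.041]
st top 97 [ 0.61  -0.189  0.045] [ 0.721 -0.08   0.073] [ 0.664 -0.133  0.046]
knob 215 [0.462 0.313 0.013] [0.508 0.358 0.057] [0.484 0.332 0.028]
knob top 76 [0.464 0.32  0.046] [0.504 0.35  0.057] [0.484 0.336 0.05 ]
ram 458 [ 0.398 -0.042  0.012] [0.476 0.036 0.05 ] [ 0.442 -0.003  0.029]
ram top 134 [ 0.398 -0.042  0.042] [0.476 0.036 0.05 ] [ 0.439 -0.003  0.045]
or1 658 [ 0.385 -0.216  0.012] [ 0.506 -0.111  0.058] [ 0.457 -0.183  0.039]
or1 top 229 [ 0.386 -0.216  0.046] [ 0.506 -0.111  0.058] [ 0.434 -0.186  0.05 ]
or2 744 [ 0.344 -0.571  0.012] [ 0.479 -0.468  0.059] [ 0.423 -0.539  0.039]
or2 top 242 [ 0.344 -0.571  0.046] [ 0.479 -0.468  0.059] [ 0.407 -0.522  0.051]
[... 991 characters left out ...]
7 -0.001  0.033]
ram top 74 [ 0.394 -0.037  0.045] [0.474 0.039 0.055] [0.427 0.005 0.048]
or1 442 [ 0.345 -0.223  0.012] [ 0.504 -0.107  0.063] [ 0.423 -0.17   0.038]
or1 top 75 [ 0.389 -0.211  0.051] [ 0.503 -0.107  0.063] [ 0.425 -0.177  0.054]
or2 418 [ 0.314 -0.62   0.012] [ 0.481 -0.461  0.064] [ 0.402 -0.522  0.037]
or2 top 92 [ 0.35  -0.563  0.049] [ 0.481 -0.461  0.064] [ 0.403 -0.517  0.052]
jar 310 [0.537 0.445 0.013] [0.643 0.496 0.104] [0.628 0.466 0.076]
jar top 90 [0.593 0.448 0.096] [0.637 0.491 0.104] [0.616 0.47  0.099]
blue 62 [ 0.377 -0.387  0.012] [ 0.495 -0.298  0.059] [ 0.412 -0.358  0.037]
bluerim 26 [ 0.377 -0.387  0.043] [ 0.449 -0.349  0.059] [ 0.396 -0.361  0.049]
```

View pics/topz.png

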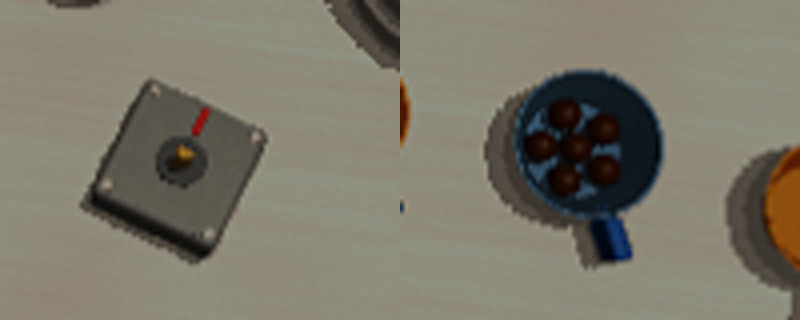

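```bash
cat >> h.py <<'E'
def circ(xy):
    from scipy.optimize import least_squares
    f=lambda p:np.hypot(xy[:,0]-p[0],xy[:,1]-p[1])-p[2]
    r=least_squares(f,[*xy.mean(0),.05],loss='soft_l1',f_scale=.002); return r.x
E
python3 - <<'E'
from h import *
z=np.load('pics/top0.npz'); im=z['im']; P=np.load('pics/top_P.npy'); Z=P[...,2]
hsv=cv2.cvtColor(im,cv2.COLOR_BGR2HSV)
def box(l,t,r,b):
    m=np.zeros(Z.shape,bool); m[t:b,l:r]=1; return m
for n,b,lo in [('cup',(415,230,465,290),.044),('or1',(355,225,400,278),.044),('or2',(480,250,528,307),.044),('bowl',(255,138,325,212),.103),('ram',(303,230,338,265),.041)]:
    m=box(*b)&(Z>lo); print(n,m.sum(),circ(P[m][:,:2]).round(4))
m=box(415,230,465,290)&(Z>.035); c=circ(P[box(415,230,465,290)&(Z>.044)][:,:2])[:2]
r=np.hypot(P[...,0]-c[0],P[...,1]-c[1]); h=m&(r>.058); v=P[h][:,:2].mean(0)-c; print('handle',h.sum(),P[h].mean(0),np.degrees(np.arctan2(-v[1],-v[0])),np.hypot(*v))
# knob
m=box(196,203,222,228)&(Z>.035); q=P[m][:,:2]; k=q.mean(0); w,V=np.linalg.eigh(np.cov(q.T)); print('knob',m.sum(),k,np.degrees(np.arctan2(V[1,1],V[0,1])),np.sqrt(w))
m=box(196,203,222,228)&(Z>.035)&(hsv[...,2]>120); print('white',P[m])
# station
s=box(340,145,405,207); red=s&(hsv[...,1]>150)&((hsv[...,0]<5)|(hsv[...,0]>172))&(hsv[...,2]>90); print('red',red.sum(),P[red].mean(0))
topm=s&(Z>.034)&(Z<.052); rr=cv2.minAreaRect(P[topm][:,:2].astype(np.float32)); print('box',rr, P[topm][:,:2].mean(0))
br=s&(Z>.055); print('shaft',P[br].round(3))
R,p=pose(ctrl.get_obs()); print(R.round(3))
print(ctrl.calibration('wrist'))
E
python3 - <<'E'
import cv2,numpy as np
a=cv2.imread('pics/top0.png');s=cv2.imread('pics/scene0.png')
b=np.hstack([cv2.resize(x[t:t+40,l:l+40],None,fx=10,fy=10,interpolation=2) for x,l,t in [(a,188,198),(s,394,202)]])
cv2.imwrite('pics/knobz.png',b)
E
```

```text
cup 296 [ 0.4512 -0.3406  0.0514]
or1 276 [ 0.4527 -0.1639  0.0511]
or2 294 [ 0.4248 -0.5176  0.0511]
bowl 344 [0.6256 0.11   0.0825]
ram 155 [ 0.4365 -0.0032  0.0371]
handle 72 [ 0.36871993 -0.30210474  0.2636044 ] -25.020367765730143 0.09097848479662071
knob 90 [0.48155728 0.33064305] 59.169473949381256 [0.00785689 0.04327009]
white [[0.5032259  0.34745575 0.04944175]
 [0.50013882 0.3465812  0.05058845]
 [0.49694818 0.34551047 0.05238916]
 [0.49702009 0.34219169 0.05405264]
 [0.49375091 0.34096418 0.05640505]
 [0.49192701 0.34230688 0.05016664]
 [0.48886493 0.34144328 0.0513037 ]
 [0.48969526 0.33947722 0.0484228 ]
 [0.48540122 0.33636905 0.05716627]]
red 14 [ 0.6980618  -0.14419314  0.04261355]
box ((0.666559636592865, -0.13328437507152557), (0.09970515966415405, 0.1016433835029602), 70.77730560302734) [ 0.66462571 -0.13269627]
shaft [[ 0.294 -0.013  1.24 ]
 [ 0.294 -0.013  1.24 ]
 [ 0.294 -0.013  1.24 ]
 [ 0.294 -0.013  1.24 ]
 [ 0.294 -0.013  1.24 ]
 [ 0.294 -0.013  1.24 ]
 [ 0.294 -0.013  1.24 ]
 [ 0.294 -0.013  1.24 ]
 [ 0.294 -0.013  1.24 ]
 [ 0.294 -0.013  1.24 ]
 [ 0.669 -0
[... 560 characters left out ...]
24 ]
 [ 0.294 -0.013  1.24 ]]
[[ 0.     0.386  0.922]
 [-0.     0.922 -0.386]
 [-1.     0.     0.   ]]
{'mtx': array([[301.53762239,   0.        , 320.31032814],
       [  0.        , 301.53762239, 202.41419878],
       [  0.        ,   0.        ,   1.        ]]), 'distortion': array([0.014409, 0.      , 0.      , 0.      , 0.      ]), 'tool_from_camera': array([[ 1.13808231e-03, -2.62033094e-01,  9.65058217e-01,
        -1.41791302e-01],
       [ 9.99999347e-01,  3.97499413e-04, -1.07135875e-03,
         1.94491556e-04],
       [-1.02878627e-04,  9.65058806e-01,  2.62033375e-01,
        -6.81577335e-02],
       [ 0.00000000e+00,  0.00000000e+00,  0.00000000e+00,
         1.00000000e+00]])}
```

View pics/knobz.png

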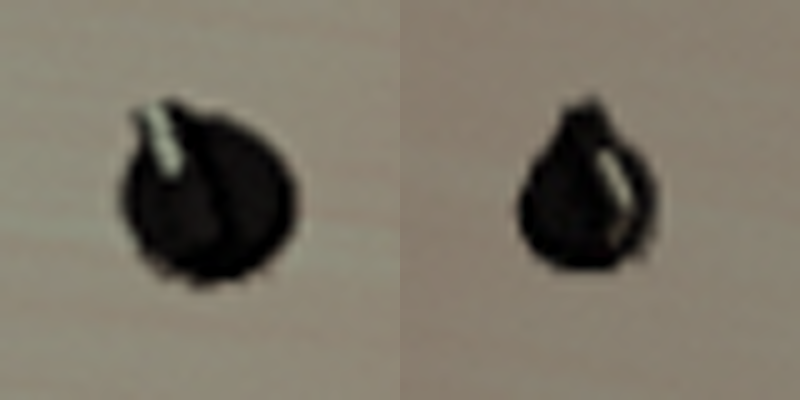

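```bash
cat >> h.py <<'E'
def q2R(q): return Ro.from_quat([q[1],q[2],q[3],q[0]]).as_matrix()
def down(yaw_z,tilt=0):
    """tool down, tool z at world yaw (deg)"""
    a=np.radians(yaw_z); z=np.array([np.cos(a),np.sin(a),0]); x=np.array([0,0,-1.]); return np.column_stack([x,np.cross(z,x),z])
def plan(p1,R1,step=5.5,ang=9.5,n=None,o=None):
    o=o or ctrl.get_obs(); R,p=pose(o); rv=Ro.from_matrix(R.T@R1).as_rotvec(); 
    if n is None: n=int(max(np.ceil(np.linalg.norm(p1-p)*100/step),np.ceil(np.degrees(np.linalg.norm(rv))/ang),1))
    Rc=R
    for i in range(n):
        t=Rc.T@((p1-p)/n)*100; print(f'{i:2d}:', *t.round(2), *(rv/n).round(3)); Rc=Rc@Ro.from_rotvec(rv/n).as_matrix()
    print('n',n)
def st():
    o=ctrl.get_obs(); R,p=pose(o); print('t',o['time_s'],'p',p.round(4),'x',R[:,0].round(3),'y',R[:,1].round(3),'z',R[:,2].round(3),'q',o['q'].round(3),'F',o['wrist_force'].round(2),'op',round(o['opening'],3)); return o
E
python3 - <<'E'
from h import *
P=np.load('pics/top_P.npy'); Z=P[...,2]
m=np.zeros(Z.shape,bool); m[230:290,415:465]=1
c=np.array([.4512,-.3406]); r=np.hypot(P[...,0]-c[0],P[...,1]-c[1])
h=m&(r>.057)&(Z>.035)&(Z<.1); v=P[h][:,:2].mean(0)-c; print(h.sum(),P[h].mean(0),np.degrees(np.arctan2(-v[1],-v[0])),np.hypot(*v)); rr=cv2.minAreaRect(P[h][:,:2].astype(np.float32)); print(rr)
st()
plan(np.array([.42,.05,.24]),down(-10))
E
```

```text
62 [ 0.38591102 -0.36566886  0.04854985] 21.005177303289138 0.06993639494587514
((0.3865087628364563, -0.3668241500854492), (0.026961619034409523, 0.015001825988292694), 19.696903228759766)
t 1.15 p [0.2222 0.5303 0.2313] x [ 0. -0. -1.] y [0.386 0.922 0.   ] z [ 0.922 -0.386  0.   ] q [ 0.968  0.181  1.607 -0.     1.354 -0.206] F [-0.24 -0.54 -0.83] op 0.998
 0: -0.09 -3.67 3.68 -0.022 0.0 -0.0
 1: -0.09 -3.75 3.6 -0.022 0.0 -0.0
 2: -0.09 -3.83 3.51 -0.022 0.0 -0.0
 3: -0.09 -3.9 3.43 -0.022 0.0 -0.0
 4: -0.09 -3.98 3.34 -0.022 0.0 -0.0
 5: -0.09 -4.05 3.25 -0.022 0.0 -0.0
 6: -0.09 -4.12 3.16 -0.022 0.0 -0.0
 7: -0.09 -4.19 3.07 -0.022 0.0 -0.0
 8: -0.09 -4.26 2.97 -0.022 0.0 -0.0
 9: -0.09 -4.32 2.88 -0.022 0.0 -0.0
n 10
```

```bash
python3 -m creep '1 -0.1 -3.7 3.7 -.022 0 0;1 -0.1 -3.8 3.6 -.022 0 0;1 -0.1 -3.8 3.5 -.022 0 0;1 -0.1 -3.9 3.4 -.022 0 0;1 -0.1 -4 3.3 -.022 0 0;1 -0.1 -4 3.3 -.022 0 0;1 0 -4.1 3.2 -.022 0 0;1 0 -4.2 3.1 -.022 0 0;1 0 -4.3 3 -.022 0 .1;1 0 -4.3 2.9 -.022 0 .1'; python3 - <<'E'
from h import *
st()
E
```

```text
time_s: 2.4
eef_pos: [0.4292, 0.0407, 0.2361]
eef_rot: [0.713, 0.128, 0.689, 0.018]
wrist_force: [0.3, 0.3, -0.4]
opening: 0.998
t 2.4 p [0.4292 0.0407 0.2361] x [ 0.049  0.201 -0.978] y [0.151 0.967 0.206] z [ 0.987 -0.158  0.017] q [-0.345 -0.199  1.988  0.211  1.379 -1.802] F [ 0.28  0.34 -0.37] op 0.998
```

```bash
python3 - <<'E'
from h import *
plan(np.array([.3870,-.3645,.18]),down(20.5))
E
```

```text
0: -0.36 -5.12 0.27 -0.064 0.009 -0.025
 1: -0.23 -5.13 -0.06 -0.064 0.009 -0.025
 2: -0.1 -5.12 -0.4 -0.064 0.009 -0.025
 3: 0.03 -5.09 -0.72 -0.064 0.009 -0.025
 4: 0.16 -5.03 -1.05 -0.064 0.009 -0.025
 5: 0.3 -4.95 -1.36 -0.064 0.009 -0.025
 6: 0.43 -4.84 -1.67 -0.064 0.009 -0.025
 7: 0.57 -4.71 -1.98 -0.064 0.009 -0.025
n 8
```

```bash
python3 -m creep '1 -.4 -5.1 .3 -.064 .009 -.025;1 -.2 -5.1 0 -.064 .009 -.025;1 -.1 -5.1 -.4 -.064 .009 -.025;1 0 -5.1 -.7 -.064 .009 -.025;1 .2 -5 -1 -.064 .009 -.025;1 .3 -5 -1.4 -.064 .009 -.025;1 .4 -4.8 -1.7 -.064 .009 -.025;1 .6 -4.7 -2 -.064 .009 -.025'; python3 - <<'E'
from h import *
snap('wrist','w1');st()
plan(np.array([.3870,-.3645,.18]),down(20.5))
E
```

```text
time_s: 3.4
eef_pos: [0.3875, -0.3814, 0.1817]
eef_rot: [0.696, -0.133, 0.695, 0.126]
wrist_force: [0.5, -0.0, -0.2]
opening: 0.999
t 3.45 p [ 0.3863 -0.3867  0.1811] x [ 0.003 -0.014 -1.   ] y [-0.359  0.933 -0.014] z [ 0.933  0.359 -0.003] q [-1.     0.16   1.737 -0.006  1.231 -2.936] F [-2.56 -3.79  0.91] op 0.997
 0: 0.08 2.05 0.87 0.01 -0.003 0.014
n 1
```

View pics/w1.png

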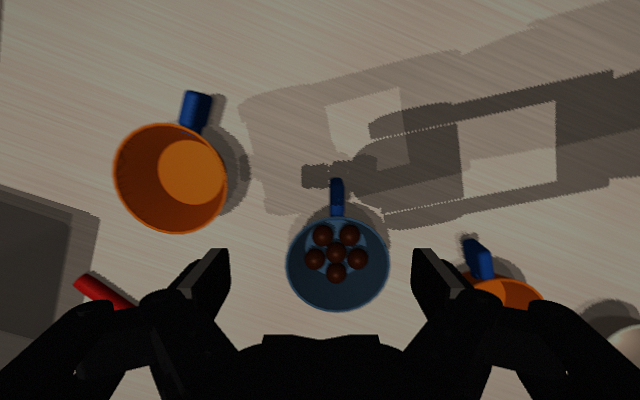

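The blue cup is at (337,263) with its handle at (337,195). The orange cups are on either side, at (170,178) and (505,290). The arm was still settling when this was taken, so I'll correct the pose and measure again.

```bash
python3 -m creep '1 .1 2.1 .9 .01 0 .014;1 0 0 0 0 0 0;1 0 0 0 0 0 0'; python3 - <<'E'
from h import *
o=st();im,d,o=snap('wrist','w2')
P=cloud('wrist',d,o); Z=P[...,2]
hsv=cv2.cvtColor(im,cv2.COLOR_BGR2HSV)
m=(np.hypot(P[...,0]-.45,P[...,1]+.34)<.12)&(d>0.05)
print('table',np.median(Z[m&(Z<.02)]))
rim=m&(Z>.044)&(Z<.056)&(np.hypot(P[...,0]-.451,P[...,1]+.34)<.057)&(np.hypot(P[...,0]-.451,P[...,1]+.34)>.04)
c=circ(P[rim][:,:2]);print(rim.sum(),c)
r=np.hypot(P[...,0]-c[0],P[...,1]-c[1])
h=m&(r>.057)&(r<.09)&(Z>.035)&(Z<.06); v=P[h][:,:2].mean(0)-c[:2]; print(h.sum(),P[h].mean(0),P[h][:,2].max(),np.degrees(np.arctan2(-v[1],-v[0])),np.hypot(*v)); print(cv2.minAreaRect(P[h][:,:2].astype(np.float32)))
E
```

```text
time_s: 3.82
eef_pos: [0.3868, -0.3627, 0.1793]
eef_rot: [0.695, -0.125, 0.697, 0.126]
wrist_force: [0.5, -0.5, -0.0]
opening: 0.999
t 3.825 p [ 0.3868 -0.3627  0.1793] x [-0.003  0.001 -1.   ] y [-0.348  0.937  0.002] z [ 0.937  0.348 -0.003] q [-9.760e-01  1.370e-01  1.768e+00 -2.000e-03  1.240e+00 -2.902e+00] F [ 0.47 -0.5  -0.02] op 0.999
table -0.0007352905988008418
1519 [ 0.44893538 -0.33850342  0.05035019]
436 [ 0.38331323 -0.36470517  0.04788276] 0.05090128869784713 21.76594271815438 0.0706597288213479
((0.3838658332824707, -0.3645014464855194), (0.026324380189180374, 0.013264887034893036), 20.335676193237305)
```

```bash
python3 -m creep '.6 4.5 -.1 -.1 0 0 0;.6 4.5 0 0 0 0 0;.6 3.5 0 0 0 0 0;.6 2.2 0 0 0 0 0;.6 0 0 0 0 0 0'; python3 - <<'E'
from h import *
st();plan(np.array([.3855,-.364,.014]),down(20.8)); snap('wrist','w3')
E
```

```text
time_s: 4.5
eef_pos: [0.3888, -0.364, 0.0317]
eef_rot: [0.696, -0.129, 0.696, 0.125]
wrist_force: [0.5, -0.3, 0.3]
opening: 0.602
t 4.5 p [ 0.3888 -0.364   0.0317] x [ 0.001 -0.005 -1.   ] y [-0.352  0.936 -0.005] z [ 0.936  0.352 -0.001] q [-9.740e-01  3.580e-01  1.845e+00 -2.000e-03  9.330e-01 -2.904e+00] F [ 0.53 -0.34  0.29] op 0.602
 0: 1.77 0.13 -0.31 -0.003 -0.001 0.005
n 1
```

View pics/w3.png

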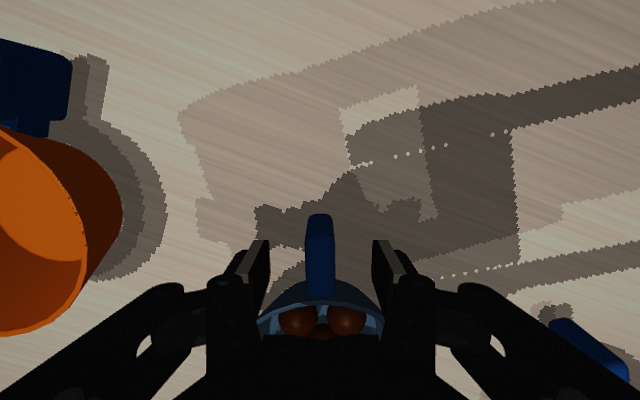

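The handle at (320,250) is centred between the pads and square to them. Next I lower the last bit and close.

```bash
python3 -m creep '.6 1.2 .1 -.3 0 0 0;.6 .6 0 0 0 0 0;.6 0 0 0 0 0 0'; python3 - <<'E'
from h import *
st();plan(np.array([.3855,-.364,.014]),down(20.8))
E
python3 -m creep '0 0 0 0 0 0 0;0 0 0 0 0 0 0;0 0 0 0 0 0 0;0 0 0 0 0 0 0;0 0 0 0 0 0 0'; python3 - <<'E'
from h import *
st()
E
```

```text
time_s: 4.92
eef_pos: [0.3876, -0.3668, 0.0167]
eef_rot: [0.697, -0.131, 0.695, 0.123]
wrist_force: [0.0, -0.4, 0.4]
opening: 0.604
t 4.925 p [ 0.3876 -0.3668  0.0167] x [ 0.005 -0.011 -1.   ] y [-0.353  0.936 -0.012] z [0.936 0.353 0.001] q [-0.979  0.384  1.851 -0.003  0.895 -2.909] F [ 0.05 -0.43  0.38] op 0.604
 0: 0.26 0.34 -0.1 -0.002 0.001 0.012
n 1
time_s: 5.55
eef_pos: [0.3879, -0.3671, 0.0178]
eef_rot: [0.697, -0.131, 0.694, 0.122]
wrist_force: [-0.6, 0.4, 1.1]
opening: 0.157
t 5.55 p [ 0.3879 -0.3671  0.0178] x [ 0.006 -0.012 -1.   ] y [-0.353  0.935 -0.013] z [0.936 0.353 0.001] q [-9.790e-01  3.820e-01  1.850e+00 -2.000e-03  8.960e-01 -2.909e+00] F [-0.6   0.4   1.08] op 0.157
```

```bash
python3 -m creep '0 -1 0 0 0 0 0;0 -2 0 0 0 0 0;0 -3 0 0 0 0 0;0 -4 0 0 0 0 0;0 -4 0 0 0 0 0;0 -3 0 0 0 0 0;0 -1.5 0 0 0 0 0;0 0 0 0 0 0 0'; python3 - <<'E'
from h import *
st();snap('wrist','w4');snap('top','t4')
E
```

```text
time_s: 6.55
eef_pos: [0.3861, -0.3644, 0.2097]
eef_rot: [0.697, -0.131, 0.695, 0.122]
wrist_force: [1.2, -0.4, -0.9]
opening: 0.155
t 6.55 p [ 0.3861 -0.3644  0.2097] x [ 0.005 -0.013 -1.   ] y [-0.353  0.936 -0.014] z [0.936 0.353 0.   ] q [-0.979  0.094  1.75  -0.003  1.284 -2.909] F [ 1.16 -0.44 -0.93] op 0.155
```

View pics/w4.png

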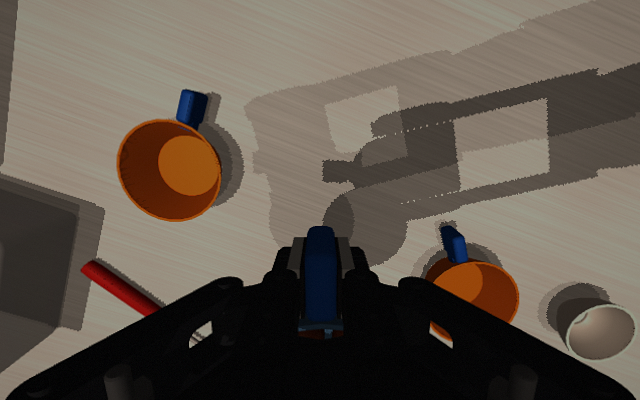

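The cup is lifted level, with the handle clamped at (320,270). Now I carry it over the bowl.

```bash
python3 - <<'E'
from h import *
plan(np.array([.612,.262,.215]),down(-85),n=18)
E
```

```text
0: -0.07 2.81 2.4 0.102 0.001 0.0
 1: -0.07 3.04 2.1 0.102 0.001 0.0
 2: -0.07 3.24 1.78 0.102 0.001 0.0
 3: -0.07 3.4 1.44 0.102 0.001 0.0
 4: -0.07 3.53 1.09 0.102 0.001 0.0
 5: -0.07 3.63 0.72 0.102 0.001 0.0
 6: -0.07 3.68 0.34 0.102 0.001 0.0
 7: -0.06 3.7 -0.03 0.102 0.001 0.0
 8: -0.06 3.67 -0.41 0.102 0.001 0.0
 9: -0.06 3.61 -0.79 0.102 0.001 0.0
10: -0.06 3.51 -1.15 0.102 0.001 0.0
11: -0.06 3.38 -1.5 0.102 0.001 0.0
12: -0.05 3.2 -1.84 0.102 0.001 0.0
13: -0.05 3.0 -2.16 0.102 0.001 0.0
14: -0.05 2.76 -2.45 0.102 0.001 0.0
15: -0.05 2.5 -2.72 0.102 0.001 0.0
16: -0.04 2.21 -2.97 0.102 0.001 0.0
17: -0.04 1.89 -3.18 0.102 0.001 0.0
n 18
```

```bash
python3 -m creep '0 -.1 1 .8 .05 0 0;0 -.1 2 1.7 .08 0 0;0 -.1 2.9 2.2 .1 0 0;0 -.1 3.2 1.8 .1 0 0;0 -.1 3.4 1.4 .1 0 0;0 -.1 3.5 1.1 .1 0 0;0 -.1 3.6 .7 .1 0 0;0 -.1 3.7 .3 .1 0 0;0 -.1 3.7 0 .1 0 0;0 -.1 3.7 -.4 .1 0 0'; python3 - <<'E'
from h import *
st();plan(np.array([.612,.262,.215]),down(-85),n=10)
E
```

```text
time_s: 7.9
eef_pos: [0.5056, -0.0415, 0.1976]
eef_rot: [0.666, 0.212, 0.684, -0.21]
wrist_force: [0.1, -0.1, -1.3]
opening: 0.156
t 7.9 p [ 0.5056 -0.0415  0.1976] x [-0.023  0.011 -1.   ] y [ 0.57   0.821 -0.005] z [ 0.821 -0.57  -0.025] q [-0.318  0.08   1.791  0.003  1.296 -1.283] F [ 0.05 -0.07 -1.3 ] op 0.156
 0: -0.17 3.1 -0.86 0.088 -0.002 0.002
 1: -0.16 3.01 -1.13 0.088 -0.002 0.002
 2: -0.16 2.9 -1.39 0.088 -0.002 0.002
 3: -0.16 2.77 -1.64 0.088 -0.002 0.002
 4: -0.16 2.62 -1.87 0.088 -0.002 0.002
 5: -0.16 2.44 -2.09 0.088 -0.002 0.002
 6: -0.16 2.25 -2.3 0.088 -0.002 0.002
 7: -0.16 2.04 -2.49 0.088 -0.002 0.002
 8: -0.17 1.81 -2.66 0.088 -0.002 0.002
 9: -0.17 1.58 -2.8 0.088 -0.002 0.002
n 10
```

```bash
python3 -m creep '0 -.2 3.1 -.9 .09 0 0;0 -.2 3 -1.1 .09 0 0;0 -.2 2.9 -1.4 .09 0 0;0 -.2 2.8 -1.6 .09 0 0;0 -.2 2.6 -1.9 .09 0 0;0 -.2 2.4 -2.1 .09 0 0;0 -.2 2.2 -2.3 .09 0 0;0 -.2 2 -2.4 .08 0 0;0 -.2 1 -1.4 .05 0 0;0 0 0 0 0 0 0'; python3 - <<'E'
from h import *
st();plan(np.array([.612,.262,.215]),down(-85),n=1);snap('top','t5');snap('scene','s5')
a=cv2.imread('pics/top0.png')
a=cv2.imread('pics/t5.png');s=cv2.imread('pics/s5.png')
cv2.imwrite('pics/b5.png',np.hstack([cv2.resize(a[100:260,180:340],(400,400)),cv2.resize(s[100:290,260:450],(400,400))]))
E
```

```text
time_s: 9.15
eef_pos: [0.5932, 0.2262, 0.1926]
eef_rot: [0.523, 0.443, 0.562, -0.463]
wrist_force: [-0.1, -0.1, -1.8]
opening: 0.155
t 9.15 p [0.5932 0.2262 0.1926] x [-0.06   0.013 -0.998] y [ 0.982  0.179 -0.056] z [ 0.178 -0.984 -0.023] q [ 0.166  0.381  1.439  0.023  1.379 -0.019] F [-0.06 -0.1  -1.77] op 0.155
 0: -2.31 2.36 -3.24 0.092 -0.021 0.057
n 1
```

View pics/b5.png

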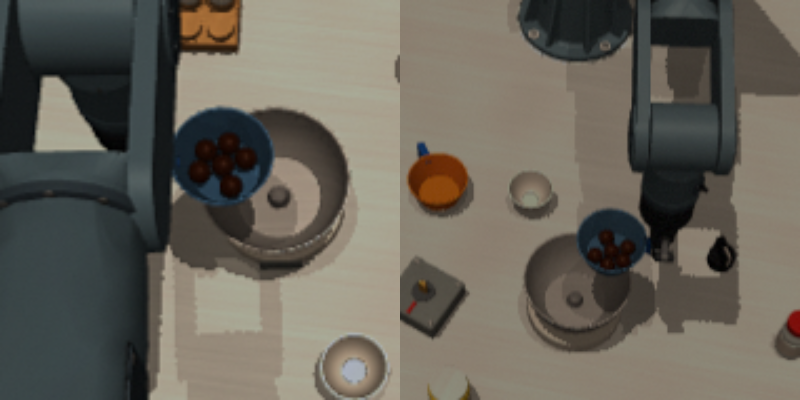

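The cup is level over the bowl's left edge and holds all six pralines. Next I plan the tipping rows.

```bash
cat >> h.py <<'E'
LIP=np.array([-.032,.004,.121]); B=np.array([.625,.111])
def tipplan(T1,L1,yaw,n):
    o=ctrl.get_obs(); R,p=pose(o); L0=p+R@LIP
    R1=down(yaw)@Ro.from_euler('y',T1,degrees=True).as_matrix()
    rv=Ro.from_matrix(R.T@R1).as_rotvec()
    print('L0',L0.round(4),'tip now',np.degrees(np.arctan2(-R[2,2],-R[2,0])).round(1)); Rc,pc=R,p
    for i in range(n):
        Rn=Rc@Ro.from_rotvec(rv/n).as_matrix(); L=L0+(L1-L0)*(i+1)/n; pn=L-Rn@LIP
        print(i,*(Rc.T@(pn-pc)*100).round(2),*(rv/n).round(3)); Rc,pc=Rn,pn
def lipt(off,z,yaw):
    a=np.radians(yaw); return np.array([B[0]-np.cos(a)*off,B[1]-np.sin(a)*off,z])
E
python3 - <<'E'
from h import *
tipplan(60,lipt(.03,.155,-80),-80,8)
E
```

```text
L0 [0.6201 0.1061 0.2216] tip now 1.3
0 -0.73 0.1 -0.71 -0.003 0.128 0.007
1 -0.69 0.09 -0.6 -0.003 0.128 0.007
2 -0.65 0.09 -0.49 -0.003 0.128 0.007
3 -0.64 0.08 -0.37 -0.003 0.128 0.007
4 -0.64 0.07 -0.25 -0.003 0.128 0.007
5 -0.65 0.07 -0.13 -0.003 0.128 0.007
6 -0.68 0.06 -0.02 -0.003 0.128 0.007
7 -0.73 0.05 0.1 -0.003 0.128 0.007
```

```bash
python3 -m creep '0 -.7 .1 -.7 0 .13 .007;0 -.7 .1 -.6 0 .13 .007;0 -.7 .1 -.5 0 .13 .007;0 -.6 .1 -.4 0 .13 .007;0 -.6 .1 -.3 0 .13 .007;0 -.7 .1 -.1 0 .13 .007;0 -.7 .1 0 0 .13 .007;0 -.7 0 .1 0 .13 .007'; python3 - <<'E'
from h import *
st();tipplan(100,lipt(.03,.13,-80),-80,6)
E
```

```text
time_s: 10.25
eef_pos: [0.5997, 0.2191, 0.2439]
eef_rot: [0.18, 0.633, 0.736, -0.157]
wrist_force: [0.3, 0.5, -2.7]
opening: 0.154
t 10.25 p [0.5997 0.2191 0.2439] x [-0.133  0.876 -0.464] y [ 0.989  0.148 -0.003] z [ 0.066 -0.459 -0.886] q [-0.277  0.503  1.529  0.948  1.694 -0.604] F [ 0.34  0.46 -2.74] op 0.154
L0 [0.6159 0.1361 0.1515] tip now 62.4
0 -1.12 0.05 0.01 -0.001 0.109 -0.004
1 -1.15 0.05 0.03 -0.001 0.109 -0.004
2 -1.19 0.05 0.05 -0.001 0.109 -0.004
3 -1.23 0.05 0.07 -0.001 0.109 -0.004
4 -1.26 0.05 0.08 -0.001 0.109 -0.004
5 -1.3 0.05 0.08 -0.001 0.109 -0.004
```

```bash
python3 -m creep '0 -1.1 0 0 0 .109 -.004;0 -1.1 0 0 0 .109 -.004;0 -1.2 0 0 0 .109 -.004;0 -1.2 .1 .1 0 .109 -.004;0 -1.2 .1 .1 0 .109 -.004;0 -.8 .1 .1 0 .06 0;0 0 0 0 0 0 0;0 0 0 0 0 0 0'; python3 - <<'E'
from h import *
st();tipplan(105,lipt(.03,.13,-80),-80,1);snap('top','t6');snap('scene','s6');snap('wrist','w6')
a=cv2.imread('pics/t6.png');s=cv2.imread('pics/s6.png')
cv2.imwrite('pics/b6.png',np.hstack([cv2.resize(a[100:260,180:340],(400,400)),cv2.resize(s[100:290,260:450],(400,400))]))
E
```

```text
time_s: 11.25
eef_pos: [0.6123, 0.145, 0.2507]
eef_rot: [-0.054, 0.65, 0.757, 0.042]
wrist_force: [-0.8, -1.2, -1.0]
opening: 0.153
t 11.25 p [0.6123 0.145  0.2507] x [-0.148  0.98   0.136] y [ 0.989  0.151 -0.006] z [-0.026  0.134 -0.991] q [-0.422  0.851  1.414  1.291  2.094 -0.723] F [-0.84 -1.2  -0.98] op 0.153
L0 [0.6178 0.1304 0.1264] tip now 97.8
0 -0.54 0.27 -0.53 -0.001 0.125 -0.024
```

View pics/b6.png

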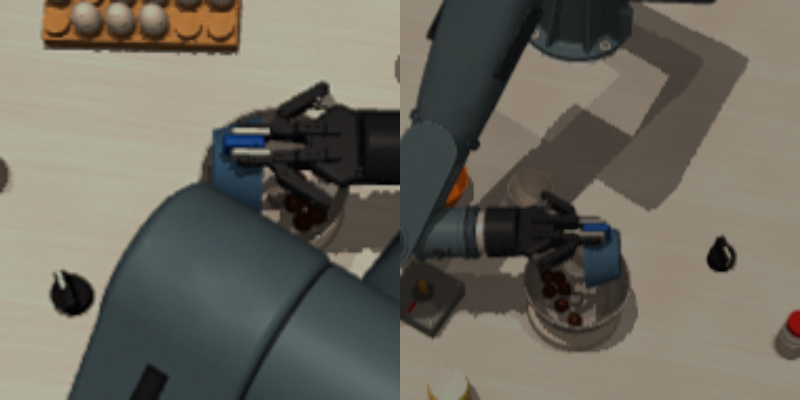

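View pics/w6.png

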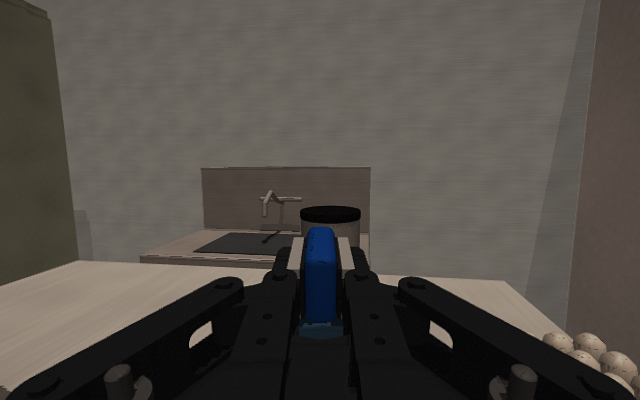

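In the scene view the pralines are in the bowl, with about five showing near (555,295). I'll tip a little further, hold and count again.

```bash
python3 -m creep '0 -.6 .2 -.4 0 .13 -.02;0 -.6 0 0 0 .06 0;0 0 0 0 0 0 0'; python3 - <<'E'
from h import *
st();tipplan(105,lipt(.03,.13,-80),-80,1);snap('scene','s7')
s=cv2.imread('pics/s7.png')
print([(np.round(r['rect']).tolist(),round(r['confidence'],2)) for r in ctrl.find_in('praline0_center','scene')])
cv2.imwrite('pics/b7.png',cv2.resize(s[200:275,300:380],(640,600),interpolation=2))
E
```

```text
time_s: 11.78
eef_pos: [0.6167, 0.1342, 0.2559]
eef_rot: [-0.123, 0.634, 0.756, 0.106]
wrist_force: [-0.3, 0.4, -1.5]
opening: 0.153
t 11.775 p [0.6167 0.1342 0.2559] x [-0.165  0.933  0.321] y [0.985 0.173 0.005] z [-0.051  0.317 -0.947] q [-0.411  0.958  1.358  1.421  2.218 -0.701] F [-0.29  0.42 -1.5 ] op 0.153
L0 [0.6197 0.1434 0.1311] tip now 108.7
0 0.48 0.02 0.24 0.005 -0.065 0.0
[]
```

View pics/b7.png

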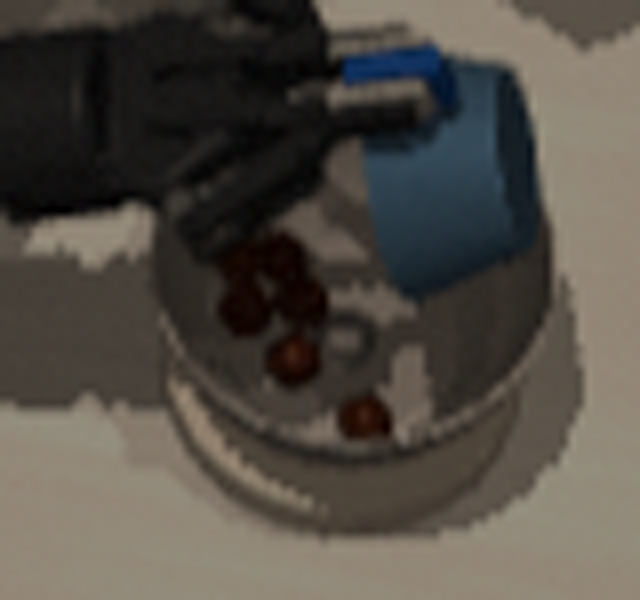

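All six pralines are in the bowl: four clustered at (270,285), one at (293,357) and one at (365,418). The cup is empty. I'll raise and right it.

```bash
python3 - <<'E'
from h import *
tipplan(45,lipt(.03,.24,-78),-78,7)
E
```

```text
L0 [0.6201 0.1432 0.1319] tip now 108.6
0 2.33 -0.04 -0.82 -0.0 -0.159 -0.005
1 2.09 -0.04 -0.87 -0.0 -0.159 -0.005
2 1.84 -0.04 -0.89 -0.0 -0.159 -0.005
3 1.6 -0.04 -0.86 -0.0 -0.159 -0.005
4 1.36 -0.04 -0.8 -0.0 -0.159 -0.005
5 1.14 -0.04 -0.7 -0.0 -0.159 -0.005
6 0.93 -0.05 -0.57 -0.0 -0.159 -0.005
```

```bash
python3 -m creep '0 1 0 -1.6 0 -.04 0;0 2.1 0 -1.2 0 -.15 0;0 2 0 -.9 0 -.16 0;0 1.8 0 -.9 0 -.16 0;0 1.6 0 -.9 0 -.16 0;0 1.4 0 -.8 0 -.16 0;0 1.1 0 -.7 0 -.16 0;0 .9 0 -.6 0 -.16 0'; python3 - <<'E'
from h import *
st();tipplan(0,np.array([.4265,.124,.2]),-60,9)
E
```

```text
time_s: 12.88
eef_pos: [0.5971, 0.2475, 0.3271]
eef_rot: [0.329, 0.589, 0.689, -0.266]
wrist_force: [0.7, 0.3, -2.2]
opening: 0.156
t 12.875 p [0.5971 0.2475 0.3271] x [-0.09   0.636 -0.767] y [0.986 0.165 0.021] z [ 0.14  -0.754 -0.642] q [-0.117  0.28   1.444  0.671  1.616 -0.329] F [ 0.72  0.28 -2.21] op 0.156
L0 [0.6209 0.1366 0.274 ] tip now 39.9
0 1.64 -2.67 0.63 -0.037 -0.076 -0.016
1 1.69 -2.67 0.49 -0.037 -0.076 -0.016
2 1.74 -2.66 0.35 -0.037 -0.076 -0.016
3 1.77 -2.65 0.21 -0.037 -0.076 -0.016
4 1.79 -2.63 0.06 -0.037 -0.076 -0.016
5 1.8 -2.6 -0.09 -0.037 -0.076 -0.016
6 1.8 -2.57 -0.23 -0.037 -0.076 -0.016
7 1.78 -2.53 -0.38 -0.037 -0.076 -0.016
8 1.76 -2.49 -0.52 -0.037 -0.076 -0.016
```

```bash
python3 -m creep '0 1.6 -2.7 .6 -.037 -.076 -.016;0 1.7 -2.7 .5 -.037 -.076 -.016;0 1.7 -2.7 .4 -.037 -.076 -.016;0 1.7 -2.6 .2 -.037 -.076 -.016;0 1.7 -2.6 0 -.037 -.076 -.016;0 1.7 -2.6 -.1 -.037 -.076 -.016;0 1.7 -2.5 -.2 -.037 -.076 -.016;0 1.7 -2.5 -.4 -.037 -.076 -.016;0 1.2 -1.5 -.3 -.037 -.076 -.016;0 0 0 0 0 0 0'; python3 - <<'E'
from h import *
st();plan(np.array([.366,.229,.06]),down(-60))
im,d,o=snap('top','t8');snap('wrist','w8');im2,d2,_=snap('scene','s8')
cv2.imwrite('pics/b8.png',np.hstack([cv2.resize(im[150:310,180:340],(400,400)),cv2.resize(im2[100:290,260:450],(400,400))]))
E
```

```text
time_s: 14.12
eef_pos: [0.3695, 0.2258, 0.1854]
eef_rot: [0.633, 0.349, 0.598, -0.347]
wrist_force: [0.2, 0.7, -1.7]
opening: 0.154
t 14.125 p [0.3695 0.2258 0.1854] x [ 0.044 -0.022 -0.999] y [0.856 0.516 0.026] z [ 0.514 -0.857  0.041] q [ 0.299 -0.12   2.014 -0.036  1.212 -0.23 ] F [ 0.24  0.74 -1.73] op 0.154
 0: 4.17 -0.16 -0.32 0.006 0.014 -0.009
 1: 4.17 -0.12 -0.27 0.006 0.014 -0.009
 2: 4.18 -0.08 -0.21 0.006 0.014 -0.009
n 3
```

View pics/b8.png

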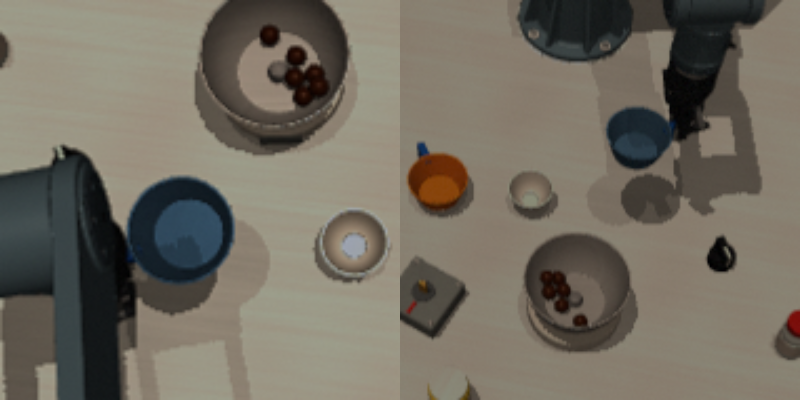

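```bash
python3 - <<'E'
from h import *
o=st(); R,p=pose(o)
for n,c in [('t8',(252,242)),('s8',(364,166))]:
    z=np.load(f'pics/{n}.npz'); P=cloud({'t':'top','s':'scene'}[n[0]],z['d']); hsv=cv2.cvtColor(z['im'],cv2.COLOR_BGR2HSV)
    Q=P[c[1]-26:c[1]+26,c[0]-26:c[0]+26].reshape(-1,3); H=hsv[c[1]-26:c[1]+26,c[0]-26:c[0]+26].reshape(-1,3)
    ax=p+R@np.array([-.007,.004,.068]) ; u=(Q-ax)@R  # tool coords about the cup centre
    r=np.hypot(u[:,1],u[:,2]); m=(H[:,0]>90)&(H[:,0]<130)&(H[:,1]>80)&(r<.06)&(r>.035)&(u[:,0]<0.0)&(u[:,0]>-.05)
    # outermost topmost points per angle
    a=np.arctan2(u[:,1],u[:,2]); S=[]
    for k in range(-12,12):
        mm=m&(a>k*np.pi/12)&(a<(k+1)*np.pi/12)
        if mm.sum()>2: S.append(u[mm][np.argsort(u[mm][:,0])[:2]].mean(0))
    S=np.array(S); A=np.c_[S[:,1:],np.ones(len(S))]; f=np.linalg.lstsq(A,S[:,0],rcond=None)[0]; print(n,len(S),'slope y,z (deg)',np.degrees(np.arctan(f[:2])),'rim x',f[2], 'expect -0.025')
E
```

```text
t 14.275 p [0.3723 0.2255 0.1866] x [ 0.046 -0.02  -0.999] y [0.858 0.513 0.029] z [ 0.511 -0.858  0.041] q [ 0.295 -0.118  2.01  -0.035  1.212 -0.231] F [ 0.58 -0.27 -1.11] op 0.155
t8 24 slope y,z (deg) [1.06334756 1.10771892] rim x -0.026149873117875963 expect -0.025
s8 22 slope y,z (deg) [-2.91023443  0.52625   ] rim x -0.028462790575197447 expect -0.025
```

```bash
python3 -m creep '0 4 -.2 -.3 .005 .022 -.014;0 4 -.1 -.3 .005 .022 -.014;0 3 -.1 -.2 0 0 0;0 1.5 0 0 0 0 0;0 0 0 0 0 0 0'; python3 - <<'E'
from h import *
st();plan(np.array([.368,.229,.018]),down(-60),n=2)
E
```

```text
time_s: 14.9
eef_pos: [0.3775, 0.229, 0.0632]
eef_rot: [0.612, 0.36, 0.61, -0.35]
wrist_force: [-0.0, 0.2, -1.5]
opening: 0.152
t 14.9 p [0.3775 0.229  0.0632] x [ 0.01   0.011 -1.   ] y [0.869 0.495 0.014] z [ 0.495 -0.869 -0.005] q [ 0.269  0.114  2.072  0.01   0.944 -0.255] F [-0.02  0.23 -1.47] op 0.152
 0: 2.25 -0.44 -0.22 -0.003 -0.002 -0.007
 1: 2.26 -0.43 -0.23 -0.003 -0.002 -0.007
n 2
```

```bash
python3 -m creep '0 2 0 0 0 0 -.01;0 1.2 0 0 0 0 -.01;0 .6 0 0 0 0 -.01;0 0.3 0 0 0 0 0;0 0 0 0 0 0 0'; python3 - <<'E'
from h import *
st()
E
```

```text
time_s: 15.52
eef_pos: [0.3835, 0.2297, 0.0251]
eef_rot: [0.608, 0.354, 0.614, -0.358]
wrist_force: [-1.2, -0.7, -1.5]
opening: 0.153
t 15.525 p [0.3835 0.2297 0.0251] x [-0.01  -0.001 -1.   ] y [ 0.87   0.492 -0.009] z [ 0.492 -0.871 -0.004] q [ 2.720e-01  2.210e-01  2.051e+00  2.000e-03  8.800e-01 -2.440e-01] F [-1.24 -0.66 -1.52] op 0.153
```

```bash
python3 -m creep '0 .6 0 0 0 0 .006;0 .4 0 0 0 0 0;0 .3 0 0 0 0 0'; python3 - <<'E'
from h import *
st()
E
```

```text
time_s: 15.9
eef_pos: [0.384, 0.2317, 0.0151]
eef_rot: [0.609, 0.357, 0.613, -0.356]
wrist_force: [-13.1, 2.6, 30.6]
opening: 0.152
t 15.9 p [0.384  0.2317 0.0151] x [-0.003  0.005 -1.   ] y [ 0.871  0.492 -0.001] z [ 0.492 -0.871 -0.006] q [ 0.273  0.24   2.055  0.007  0.848 -0.246] F [-13.05   2.6   30.61] op 0.152
```

```bash
python3 -m creep '0 -.2 0 0 0 0 0'; python3 - <<'E'
from h import *
st()
E
```

```text
time_s: 16.02
eef_pos: [0.3839, 0.2319, 0.0175]
eef_rot: [0.609, 0.357, 0.613, -0.355]
wrist_force: [0.2, 0.6, -1.6]
opening: 0.154
t 16.025 p [0.3839 0.2319 0.0175] x [-0.003  0.005 -1.   ] y [ 0.87   0.492 -0.   ] z [ 0.492 -0.87  -0.006] q [ 0.274  0.235  2.055  0.007  0.853 -0.246] F [ 0.22  0.58 -1.62] op 0.154
```

```bash
python3 -m creep '0 .1 0 0 0 0 0;.3 0 0 0 0 0 0;.6 0 0 0 0 0 0;.7 0 0 0 0 0 0;.7 0 0 0 0 0 0;.7 -2 0 0 0 0 0;.7 -4 0 0 0 0 0;.7 -4.5 0 0 0 0 0;.7 -4 0 0 0 0 0;.7 -2 0 0 0 0 0'; python3 - <<'E'
from h import *
st();
im,d,o=snap('top','t9');im2,d2,_=snap('scene','s9')
cv2.imwrite('pics/b9.png',np.hstack([cv2.resize(im[150:310,180:340],(400,400)),cv2.resize(im2[100:290,260:450],(400,400))]))
plan(np.array([.440,.31,.2]),down(-60))
E
```

```text
time_s: 17.27
eef_pos: [0.3826, 0.2302, 0.1838]
eef_rot: [0.608, 0.356, 0.614, -0.357]
wrist_force: [0.3, 0.9, -0.6]
opening: 0.699
t 17.275 p [0.3826 0.2302 0.1838] x [-0.008  0.003 -1.   ] y [ 0.871  0.492 -0.005] z [ 0.492 -0.871 -0.007] q [ 0.271 -0.06   1.962  0.006  1.247 -0.246] F [ 0.32  0.89 -0.58] op 0.699
 0: -0.8 4.42 -2.08 -0.005 -0.003 0.002
 1: -0.8 4.43 -2.05 -0.005 -0.003 0.002
n 2
```

View pics/b9.png

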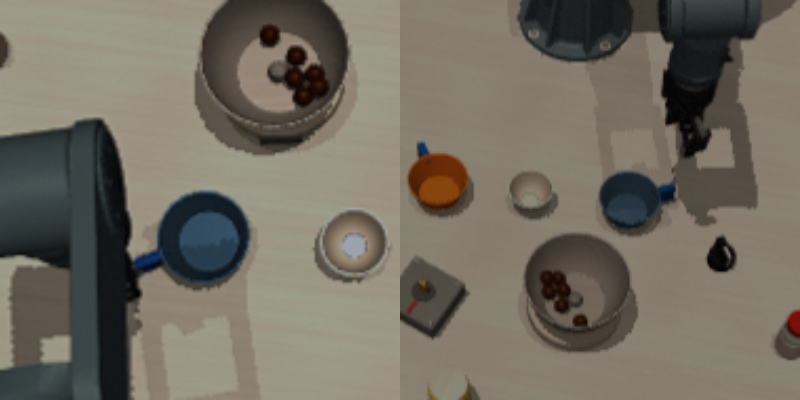

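The cup stands upright at about (205,240) in the top crop, the gripper is clear of it, and all six pralines are still in the bowl. Next is the knob.

```bash
python3 - <<'E'
from h import *
plan(np.array([.4816,.331,.18]),down(30))
E
```

```text
0: 0.04 1.35 -0.39 -0.158 -0.001 -0.0
 1: 0.04 1.39 -0.18 -0.158 -0.001 -0.0
 2: 0.04 1.4 0.05 -0.158 -0.001 -0.0
 3: 0.04 1.38 0.27 -0.158 -0.001 -0.0
 4: 0.04 1.32 0.48 -0.158 -0.001 -0.0
 5: 0.04 1.23 0.68 -0.158 -0.001 -0.0
 6: 0.04 1.11 0.87 -0.158 -0.001 -0.0
 7: 0.04 0.96 1.03 -0.158 -0.001 -0.0
 8: 0.04 0.78 1.17 -0.158 -0.001 -0.0
 9: 0.04 0.59 1.28 -0.158 -0.001 -0.0
n 10
```

```bash
python3 -m creep '.6 0 1.3 -.4 -.158 0 0;.6 0 1.4 -.2 -.158 0 0;.6 0 1.4 0 -.158 0 0;.6 0 1.4 .3 -.158 0 0;.6 0 1.3 .5 -.158 0 0;.6 0 1.2 .7 -.158 0 0;.6 0 1.1 .9 -.158 0 0;.6 0 1 1 -.158 0 0;.6 0 .8 1.2 -.158 0 0;.6 0 .3 .6 -.1 0 0'; python3 -m creep '.6 0 0 0 0 0 0;.6 0 0 0 0 0 0'; python3 - <<'E'
from h import *
o=st();im,d,o=snap('wrist','w10'); P=cloud('wrist',d,o);Z=P[...,2]
m=(np.hypot(P[...,0]-.4816,P[...,1]-.331)<.05)&(d>.05)
print('table',np.median(Z[m&(Z<.015)]))
b=m&(Z>.036)&(Z<.065); print(b.sum(),P[b].mean(0),P[b][:,2].max()); rr=cv2.minAreaRect(P[b][:,:2].astype(np.float32));print(rr)
w=b&(im.min(-1)>110); print('white',w.sum(),P[w].mean(0) if w.sum() else 0)
s=m&(Z>.015)&(Z<.03); print('skirt circ',s.sum(),circ(P[s&(np.hypot(P[...,0]-P[b].mean(0)[0],P[...,1]-P[b].mean(0)[1])>.018)][:,:2]))
ys,xs=np.where(b);print(xs.min(),xs.max(),ys.min(),ys.max())
E
```

```text
time_s: 18.62
eef_pos: [0.4693, 0.3277, 0.1652]
eef_rot: [0.674, -0.179, 0.693, 0.181]
wrist_force: [-0.1, -0.6, -0.4]
opening: 0.6
time_s: 18.88
eef_pos: [0.4679, 0.3271, 0.1621]
eef_rot: [0.673, -0.178, 0.695, 0.18]
wrist_force: [0.2, -0.2, -0.3]
opening: 0.601
t 18.875 p [0.4679 0.3271 0.1621] x [-0.031 -0.006 -0.999] y [-0.49   0.872  0.01 ] z [ 0.871  0.49  -0.03 ] q [ 0.398  0.262  1.656  0.007  1.254 -1.687] F [ 0.18 -0.23 -0.28] op 0.601
table -0.0007826153341435882
775 [0.47847822 0.34025717 0.04869858] 0.05179778462467277
((0.48042818903923035, 0.3414352536201477), (0.045339979231357574, 0.01402144506573677), 27.94959831237793)
white 103 [0.49126173 0.34701721 0.0498342 ]
skirt circ 1059 [0.47904004 0.34061776 0.02082818]
317 333 196 247
```

View pics/w10.png

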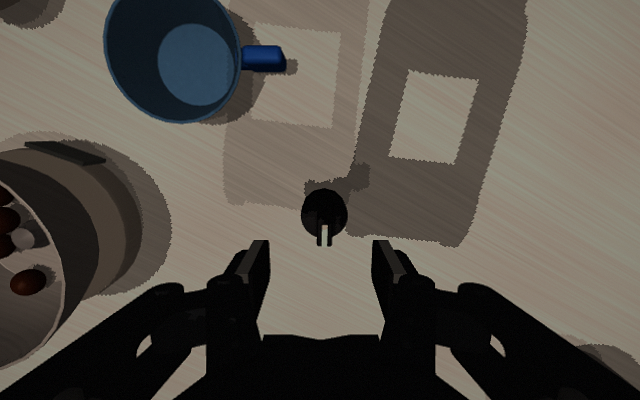

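```bash
python3 - <<'E'
from h import *
plan(np.array([.4798,.341,.085]),down(28),n=3)
E
```

```text
0: 2.55 0.19 0.65 0.008 -0.01 -0.003
 1: 2.56 0.2 0.62 0.008 -0.01 -0.003
 2: 2.57 0.21 0.6 0.008 -0.01 -0.003
n 3
```

```bash
python3 -m creep '.6 2.5 .2 .6 .008 -.01 -.003;.6 2.5 .2 .6 .008 -.01 -.003;.6 2 .2 .6 .008 -.01 -.003;.6 0 0 0 0 0 0;.6 0 0 0 0 0 0'; python3 - <<'E'
from h import *
o=st();plan(np.array([.4798,.341,.085]),down(28),n=1);im,d,o=snap('wrist','w11'); P=cloud('wrist',d,o);Z=P[...,2]
m=(np.hypot(P[...,0]-.48,P[...,1]-.341)<.04)&(d>.05)
b=m&(Z>.036)&(Z<.056); print(b.sum(),P[b].mean(0)); rr=cv2.minAreaRect(P[b][:,:2].astype(np.float32));print(rr)
E
```

```text
time_s: 19.55
eef_pos: [0.4794, 0.3401, 0.091]
eef_rot: [0.687, -0.168, 0.686, 0.169]
wrist_force: [-0.1, -0.3, -0.2]
opening: 0.601
t 19.55 p [0.4794 0.3401 0.091 ] x [ 0.002  0.001 -1.   ] y [-0.463  0.886  0.   ] z [0.886 0.463 0.002] q [ 0.415  0.368  1.68   0.     1.092 -1.637] F [-0.05 -0.26 -0.24] op 0.601
 0: 0.6 0.06 0.07 -0.007 0.002 -0.0
n 1
1420 [0.4781696  0.34022389 0.04869953]
((0.4803082346916199, 0.34108495712280273), (0.04508145526051521, 0.013639476150274277), 27.634071350097656)
```

View pics/w11.png

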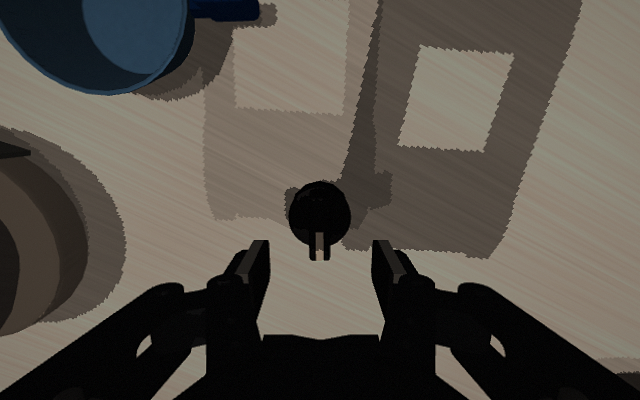

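The bar is centred between the pads at x≈319, with the white line at (320,245) toward tool +z, and it is square to the jaws. Descending.

```bash
python3 -m creep '.6 2 .1 .1 0 0 0;.6 2 0 0 0 0 0;.6 1.2 0 0 0 0 0;.6 .6 0 0 0 0 0;.6 0 0 0 0 0 0'; python3 - <<'E'
from h import *
o=st();plan(np.array([.4803,.3410,.028]),down(27.6),n=1)
E
```

```text
time_s: 20.23
eef_pos: [0.4809, 0.3417, 0.0311]
eef_rot: [0.688, -0.168, 0.685, 0.169]
wrist_force: [-0.7, 0.6, -0.4]
opening: 0.601
t 20.225 p [0.4809 0.3417 0.0311] x [ 0.004  0.002 -1.   ] y [-0.462  0.887 -0.   ] z [0.887 0.462 0.005] q [ 0.417  0.462  1.695  0.     0.98  -1.635] F [-0.71  0.61 -0.4 ] op 0.601
 0: 0.31 -0.04 -0.09 -0.001 0.005 0.0
n 1
```

```bash
python3 -m creep '.6 .3 -.1 -.1 0 .005 0;.6 0 0 0 0 0 0;0 0 0 0 0 0 0;0 0 0 0 0 0 0;0 0 0 0 0 0 0;0 0 0 0 0 0 0;0 0 0 0 0 0 0'; python3 - <<'E'
from h import *
o=st()
E
```

```text
time_s: 21.1
eef_pos: [0.4817, 0.3409, 0.0296]
eef_rot: [0.688, -0.168, 0.686, 0.168]
wrist_force: [-0.1, -1.1, 0.4]
opening: 0.151
t 21.1 p [0.4817 0.3409 0.0296] x [ 0.002  0.001 -1.   ] y [-0.462  0.887 -0.   ] z [0.887 0.462 0.002] q [ 0.415  0.466  1.693 -0.     0.981 -1.636] F [-0.12 -1.07  0.43] op 0.151
```

```bash
python3 -m creep '0 -1 0 0 0 0 0;0 -2.5 0 0 0 0 0;0 -4 0 0 0 0 0;0 -4 0 0 0 0 0;0 -4 0 0 0 0 0;0 -3 0 0 0 0 0;0 -1.5 0 0 0 0 0'; python3 - <<'E'
from h import *
o=st();plan(np.array([.645,-.126,.21]),down(-19.5),n=13)
E
```

```text
time_s: 21.98
eef_pos: [0.4802, 0.3403, 0.2381]
eef_rot: [0.687, -0.168, 0.686, 0.168]
wrist_force: [-0.4, 0.3, -0.2]
opening: 0.147
t 21.975 p [0.4802 0.3403 0.2381] x [ 0.001  0.    -1.   ] y [-0.462  0.887 -0.   ] z [0.887 0.462 0.001] q [ 0.415  0.204  1.565  0.     1.371 -1.636] F [-0.42  0.32 -0.21] op 0.147
 0: 0.22 -3.77 -0.53 0.063 0.0 -0.0
 1: 0.22 -3.79 -0.3 0.063 0.0 -0.0
 2: 0.22 -3.8 -0.06 0.063 0.0 -0.0
 3: 0.22 -3.8 0.18 0.063 0.0 -0.0
 4: 0.22 -3.78 0.42 0.063 0.0 -0.0
 5: 0.22 -3.75 0.66 0.063 0.0 -0.0
 6: 0.22 -3.7 0.9 0.063 0.0 -0.0
 7: 0.22 -3.63 1.13 0.063 0.0 -0.0
 8: 0.22 -3.55 1.36 0.063 0.0 -0.0
 9: 0.22 -3.46 1.58 0.063 0.0 -0.0
10: 0.22 -3.36 1.79 0.063 0.0 -0.0
11: 0.22 -3.24 2.0 0.063 0.0 -0.0
12: 0.22 -3.1 2.2 0.063 0.0 -0.0
n 13
```

```bash
python3 -m creep '0 0 -2 -.3 .05 0 0;0 .1 -3.8 -.3 .063 0 0;0 .1 -3.8 -.1 .063 0 0;0 .1 -3.8 .2 .063 0 0;0 .1 -3.8 .4 .063 0 0;0 .1 -3.8 .7 .063 0 0;0 .1 -3.7 .9 .063 0 0;0 .1 -3.6 1.1 .063 0 0;0 .1 -3.5 1.4 .063 0 0;0 .1 -3.5 1.6 .063 0 0'; python3 - <<'E'
from h import *
o=st();plan(np.array([.645,-.126,.20]),down(-19.5),n=4)
E
```

```text
time_s: 23.22
eef_pos: [0.5952, -0.0219, 0.2134]
eef_rot: [0.697, 0.06, 0.712, -0.063]
wrist_force: [-0.0, -0.4, -0.5]
opening: 0.151
t 23.225 p [ 0.5952 -0.0219  0.2134] x [-0.021 -0.002 -1.   ] y [ 0.173  0.985 -0.005] z [ 0.985 -0.173 -0.021] q [-0.232  0.257  1.554 -0.007  1.352 -1.627] F [-0.02 -0.42 -0.47] op 0.151
 0: 0.31 -2.34 1.69 0.042 -0.005 0.002
 1: 0.32 -2.27 1.78 0.042 -0.005 0.002
 2: 0.32 -2.2 1.87 0.042 -0.005 0.002
 3: 0.33 -2.12 1.96 0.042 -0.005 0.002
n 4
```

```bash
python3 -m creep '0 .2 -2.2 1.5 .042 -.005 0;0 .2 -2 1.6 .04 -.005 0;0 .2 -1.5 1.5 .03 -.005 0;0 0 -.5 .6 .02 0 0;0 0 0 0 0 0 0;0 0 0 0 0 0 0'; python3 - <<'E'
from h import *
o=st();im,d,o=snap('wrist','w12');im2,d2,_=snap('scene','s12'); P=cloud('wrist',d,o);Z=P[...,2]
m=(np.hypot(P[...,0]-.664,P[...,1]+.133)<.075)&(d>.05)
bx=m&(Z>.033)&(Z<.046); print('box',bx.sum(),cv2.minAreaRect(P[bx][:,:2].astype(np.float32)),np.median(Z[bx]))
hsv=cv2.cvtColor(im,cv2.COLOR_BGR2HSV)
red=m&(hsv[...,1]>150)&((hsv[...,0]<6)|(hsv[...,0]>172)); print('red',red.sum(),P[red].mean(0))
s=m&(Z>.062)&(Z<.08)&(np.hypot(P[...,0]-.664,P[...,1]+.133)<.02); print('shaft',s.sum(),P[s].mean(0)); 
print(cv2.minAreaRect(P[s][:,:2].astype(np.float32)))
E
```

```text
time_s: 23.98
eef_pos: [0.63, -0.1015, 0.2004]
eef_rot: [0.693, 0.111, 0.703, -0.115]
wrist_force: [-0.1, 0.5, -1.2]
opening: 0.152
t 23.975 p [ 0.63   -0.1015  0.2004] x [-0.016 -0.003 -1.   ] y [ 0.316  0.949 -0.008] z [ 0.949 -0.316 -0.014] q [-0.341  0.356  1.454 -0.008  1.346 -1.589] F [-0.15  0.52 -1.16] op 0.152
box 3360 ((0.6620936989784241, -0.12905263900756836), (0.09994993358850479, 0.09857945144176483), 70.76828002929688) 0.03912110693033698
red 163 [ 0.61573273 -0.10381782  0.24435377]
shaft 0 [nan nan nan]
((0.0, 0.0), (0.0, 0.0), 0.0)<stdin>:7: RuntimeWarning: Mean of empty slice.
  ret = um.true_divide(
```

View pics/w12.png

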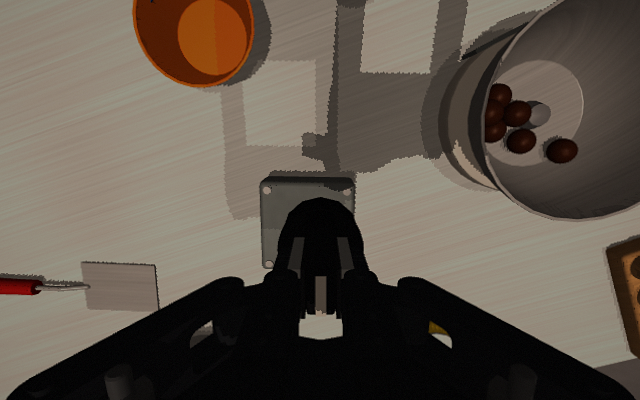

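The held knob hides the shaft at (320,240). I'll step forward so that the station shows above it in the image.

```bash
python3 - <<'E'
from h import *
plan(np.array([.73,-.155,.19]),down(-19.5),n=3)
E
```

```text
0: 0.31 -0.64 3.73 0.006 -0.005 0.003
 1: 0.32 -0.62 3.73 0.006 -0.005 0.003
 2: 0.34 -0.59 3.73 0.006 -0.005 0.003
n 3
```

```bash
python3 -m creep '0 .3 -.6 3.4 .006 -.005 .003;0 .3 -.6 3.4 .006 -.005 .003;0 .2 -.5 2.5 .006 -.005 .003;0 0 0 .8 0 0 0;0 0 0 0 0 0 0;0 0 0 0 0 0 0'; python3 - <<'E'
from h import *
o=st();im,d,o=snap('wrist','w13'); P=cloud('wrist',d,o);Z=P[...,2]
m=(np.hypot(P[...,0]-.664,P[...,1]+.133)<.075)&(d>.05)
bx=m&(Z>.033)&(Z<.046); print('box',bx.sum(),cv2.minAreaRect(P[bx][:,:2].astype(np.float32)),np.median(Z[bx]))
hsv=cv2.cvtColor(im,cv2.COLOR_BGR2HSV)
red=m&(hsv[...,1]>130)&((hsv[...,0]<6)|(hsv[...,0]>172))&(Z<.05); print('red',red.sum(),P[red].mean(0))
s=m&(Z>.062)&(Z<.08)&(np.hypot(P[...,0]-.664,P[...,1]+.133)<.02); print('shaft',s.sum(),P[s].mean(0)); 
print(cv2.minAreaRect(P[s][:,:2].astype(np.float32)))
np.save('pics/shaft.npy',P[s])
ys,xs=np.where(s); 
cv2.imwrite('pics/w13z.png',cv2.resize(im[110:230,240:400],(800,600),interpolation=2))
E
```

```text
time_s: 24.82
eef_pos: [0.7217, -0.1456, 0.1933]
eef_rot: [0.698, 0.118, 0.697, -0.117]
wrist_force: [-0.6, -0.2, -1.0]
opening: 0.149
t 24.825 p [ 0.7217 -0.1456  0.1933] x [ 0.002  0.001 -1.   ] y [0.327 0.945 0.002] z [ 0.945 -0.327  0.001] q [-0.361  0.563  1.179  0.002  1.398 -1.599] F [-0.57 -0.16 -1.05] op 0.149
box 10831 ((0.6633285880088806, -0.12947002053260803), (0.100215844810009, 0.0995919406414032), 70.96829223632812) 0.039298603362033696
red 160 [ 0.69502807 -0.14063336  0.0404294 ]
shaft 143 [ 0.66117432 -0.12876023  0.06689931]
((0.6604908108711243, -0.12867198884487152), (0.01306889858096838, 0.008377445861697197), 71.11925506591797)
```

View pics/w13z.png

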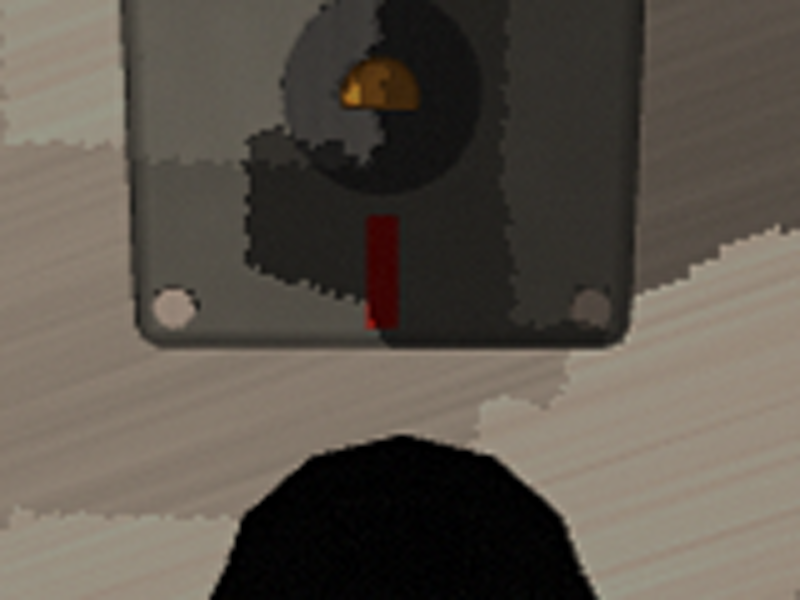

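The D-shaft shows its flat facing the red bar at zoom (382,270), and both line up with the tool. Now I check where the knob sits in the grip.

```bash
python3 - <<'E'
from h import *
z=np.load('pics/w13.npz'); o=dict(eef_pos=z['p'],eef_rot=z['q']); P=cloud('wrist',z['d'],o); R,p=pose(o); u=((P.reshape(-1,3)-p)@R); d=z['d'].ravel()
m=(d>.03)&(u[:,0]>-.002)&(u[:,0]<.04)&(abs(u[:,1])<.028)&(u[:,2]<.03)&(u[:,2]>-.04)
v=u[m]; print(m.sum(),v.min(0),v.max(0))
for lo,hi in [(0.0,.006),(.006,.012),(.012,.018),(.018,.024),(.024,.03),(.03,.04)]:
    k=v[(v[:,0]>=lo)&(v[:,0]<hi)]
    if len(k)>20: 
        from scipy.optimize import least_squares
        r=least_squares(lambda q:np.hypot(k[:,1]-q[0],k[:,2]-q[1])-.023,[0,0],loss='soft_l1',f_scale=.001); print(lo,len(k),'z min',k[:,2].min().round(4),'y',k[:,1].min().round(4),k[:,1].max().round(4),'ctr',r.x.round(4))
E
```

```text
2083 [-0.00193544 -0.02239707 -0.02525929] [ 0.03121701  0.0229067  -0.00117593]
0.0 436 z min -0.0251 y -0.0222 0.0228 ctr [0.0006 0.0007]
0.006 1128 z min -0.0252 y -0.0224 0.0229 ctr [0.0001 0.0015]
0.012 141 z min -0.0252 y -0.0189 0.0193 ctr [ 0.0002 -0.0016]
0.018 178 z min -0.0252 y -0.0189 0.0189 ctr [ 0.0001 -0.0015]
0.024 151 z min -0.0253 y -0.019 0.0186 ctr [ 0.0001 -0.0015]
```

```bash
python3 - <<'E'
from h import *
plan(np.array([.6644,-.1300,.118]),down(-19.1),n=4)
E
```

```text
0: 1.88 -0.1 -1.48 0.0 0.0 -0.0
 1: 1.88 -0.1 -1.48 0.0 0.0 -0.0
 2: 1.88 -0.1 -1.48 0.0 0.0 -0.0
 3: 1.88 -0.1 -1.48 0.0 0.0 -0.0
n 4
```

```bash
python3 -m creep '0 1.5 -.1 -1.8 0 0 0;0 1.8 -.1 -1.8 0 0 0;0 1.7 -.1 -1.2 0 0 0;0 .8 0 -.3 0 0 0;0 0 0 0 0 0 0;0 0 0 0 0 0 0'; python3 - <<'E'
from h import *
o=st();plan(np.array([.6644,-.1300,.105]),down(-19.1),n=1)
E
```

```text
time_s: 25.62
eef_pos: [0.6711, -0.1297, 0.1375]
eef_rot: [0.7, 0.117, 0.695, -0.116]
wrist_force: [0.8, -0.7, -0.4]
opening: 0.147
t 25.625 p [ 0.6711 -0.1297  0.1375] x [ 0.006 -0.    -1.   ] y [0.325 0.946 0.002] z [ 0.946 -0.325  0.006] q [-0.365  0.498  1.391  0.002  1.247 -1.606] F [ 0.8  -0.68 -0.44] op 0.147
 0: 3.25 -0.25 -0.65 0.002 0.006 -0.002
n 1
```

```bash
python3 -m creep '0 1.6 -.2 -.4 0 .006 -.002;0 1.1 0 -.2 0 0 0;0 .3 0 0 0 0 0;0 0 0 0 0 0 0;0 0 0 0 0 0 0'; python3 - <<'E'
from h import *
o=st();plan(np.array([.6644,-.1300,.102]),down(-19.1),n=1)
im,d,o=snap('scene','s14');cv2.imwrite('pics/b14.png',cv2.resize(im[190:270,230:330],(800,600),interpolation=2))
E
```

```text
time_s: 26.25
eef_pos: [0.6654, -0.1301, 0.1058]
eef_rot: [0.698, 0.116, 0.697, -0.117]
wrist_force: [-0.0, 0.4, -0.3]
opening: 0.149
t 26.25 p [ 0.6654 -0.1301  0.1058] x [ 0.001 -0.001 -1.   ] y [ 0.325  0.946 -0.   ] z [ 0.946 -0.325  0.001] q [-0.368  0.526  1.42  -0.     1.196 -1.607] F [-0.02  0.39 -0.34] op 0.149
 0: 0.38 -0.02 -0.1 0.002 0.001 0.0
n 1
```

View pics/b14.png

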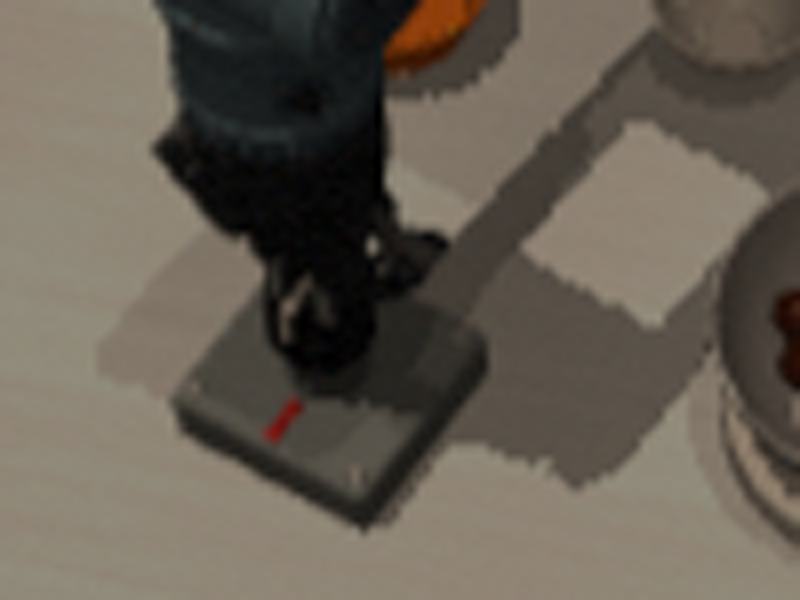

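The knob is over the shaft with its white line (290,310) pointing toward the red mark (283,420). I'll go down in small steps and watch the force.

```bash
python3 -m creep '0 .3 0 -.1 0 0 0;0 .3 0 0 0 0 0;0 .3 0 0 0 0 0'; python3 - <<'E'
from h import *
o=st();plan(np.array([.6644,-.1300,.085]),down(-19.1),n=1)
E
```

```text
time_s: 26.68
eef_pos: [0.6651, -0.13, 0.0974]
eef_rot: [0.698, 0.116, 0.697, -0.117]
wrist_force: [-0.2, 0.8, -1.1]
opening: 0.149
t 26.675 p [ 0.6651 -0.13    0.0974] x [ 0.002 -0.001 -1.   ] y [ 0.325  0.946 -0.001] z [ 0.946 -0.325  0.003] q [-0.368  0.534  1.426 -0.     1.179 -1.607] F [-0.18  0.8  -1.14] op 0.149
 0: 1.24 -0.02 -0.07 0.002 0.003 0.001
n 1
```

```bash
python3 -m creep '0 .25 0 -.05 0 .002 0;0 .25 0 -.05 0 0 0;0 0 0 0 0 0 0'; python3 - <<'E'
from h import *
o=st();plan(np.array([.6644,-.1300,.085]),down(-19.1),n=1)
E
```

```text
time_s: 27.05
eef_pos: [0.6639, -0.1296, 0.0916]
eef_rot: [0.697, 0.116, 0.697, -0.117]
wrist_force: [-0.1, -0.5, -1.7]
opening: 0.149
t 27.05 p [ 0.6639 -0.1296  0.0916] x [-0.    -0.001 -1.   ] y [ 0.325  0.946 -0.   ] z [ 0.946 -0.325  0.   ] q [-3.680e-01  5.400e-01  1.430e+00 -1.000e-03  1.171e+00 -1.607e+00] F [-0.11 -0.46 -1.71] op 0.149
 0: 0.66 -0.02 0.06 0.002 0.0 0.0
n 1
```

```bash
python3 -m creep '0 .4 0 0 0 0 0;0 .4 0 0 0 0 0;0 .2 0 0 0 0 0;0 0 0 0 0 0 0'; python3 - <<'E'
from h import *
o=st()
E
```

```text
time_s: 27.55
eef_pos: [0.6639, -0.1296, 0.0808]
eef_rot: [0.697, 0.116, 0.697, -0.117]
wrist_force: [0.6, -0.8, -1.2]
opening: 0.147
t 27.55 p [ 0.6639 -0.1296  0.0808] x [-0. -0. -1.] y [ 0.325  0.946 -0.   ] z [ 0.946 -0.325  0.   ] q [-3.680e-01  5.530e-01  1.434e+00 -1.000e-03  1.154e+00 -1.607e+00] F [ 0.64 -0.83 -1.2 ] op 0.147
```

```bash
for i in 1; do python3 -m creep '0 .25 0 0 0 0 0;0 .25 0 0 0 0 0'; done; python3 - <<'E'
from h import *
o=st()
E
python3 -m creep '0 .3 0 0 0 0 0;0 .2 0 0 0 0 0';python3 - <<'E'
from h import *
o=st()
E
```

```text
time_s: 27.8
eef_pos: [0.6643, -0.1297, 0.0768]
eef_rot: [0.698, 0.116, 0.697, -0.117]
wrist_force: [-2.9, 0.7, 5.5]
opening: 0.148
t 27.8 p [ 0.6643 -0.1297  0.0768] x [ 0.001 -0.001 -1.   ] y [ 0.325  0.946 -0.001] z [ 0.946 -0.325  0.001] q [-3.680e-01  5.590e-01  1.435e+00 -1.000e-03  1.147e+00 -1.607e+00] F [-2.86  0.67  5.46] op 0.148
time_s: 28.05
eef_pos: [0.6643, -0.1298, 0.0734]
eef_rot: [0.698, 0.116, 0.697, -0.117]
wrist_force: [-3.1, 1.1, 8.3]
opening: 0.148
t 28.05 p [ 0.6643 -0.1298  0.0734] x [ 0.001 -0.001 -1.   ] y [ 0.325  0.946 -0.001] z [ 0.946 -0.325  0.001] q [-3.670e-01  5.630e-01  1.436e+00 -1.000e-03  1.141e+00 -1.607e+00] F [-3.14  1.07  8.28] op 0.148
```

The force follows the spring at about 0.85 N/mm. I'll press on to the stop.

```bash
python3 -m creep '0 .2 0 0 0 0 0';python3 -m creep '0 .15 0 0 0 0 0'; python3 -m creep '0 .15 0 0 0 0 0'
```

```text
time_s: 28.18
eef_pos: [0.6644, -0.1298, 0.0725]
eef_rot: [0.698, 0.116, 0.697, -0.117]
wrist_force: [-4.3, 2.3, 9.5]
opening: 0.146
time_s: 28.3
eef_pos: [0.6644, -0.1298, 0.0724]
eef_rot: [0.698, 0.116, 0.697, -0.117]
wrist_force: [-5.2, 1.4, 11.3]
opening: 0.147
time_s: 28.42
eef_pos: [0.6644, -0.1298, 0.0724]
eef_rot: [0.698, 0.116, 0.697, -0.117]
wrist_force: [-6.3, 1.2, 10.4]
opening: 0.147
```

```bash
python3 -m creep '0 .35 0 0 0 0 0'; python3 -m creep '0 .4 0 0 0 0 0;0 .4 0 0 0 0 0'; python3 - <<'E'
from h import *
snap('scene','s15');snap('top','t15');o=st()
a=cv2.imread('pics/t15.png');s=cv2.imread('pics/s15.png')
cv2.imwrite('pics/b15.png',np.hstack([cv2.resize(a[130:280,180:380],(400,300)),cv2.resize(s[190:265,230:330],(400,300),interpolation=2)]))
cv2.imwrite('pics/c15.png',np.hstack([cv2.resize(s,(480,300)),cv2.resize(s[160:280,290:370],(200,300))]))
E
```

```text
time_s: 28.55
eef_pos: [0.6647, -0.1299, 0.0722]
eef_rot: [0.698, 0.115, 0.697, -0.117]
wrist_force: [-11.5, 3.5, 27.5]
opening: 0.149
time_s: 28.8
eef_pos: [0.6648, -0.1299, 0.0722]
eef_rot: [0.698, 0.115, 0.697, -0.117]
wrist_force: [-13.0, 4.2, 25.8]
opening: 0.146
t 28.9 p [ 0.6648 -0.1298  0.0722] x [-0.    -0.003 -1.   ] y [ 0.323  0.946 -0.003] z [ 0.946 -0.323  0.001] q [-0.366  0.566  1.435 -0.003  1.14  -1.607] F [-12.71   3.43  25.25] op 0.148
```

View pics/b15.png

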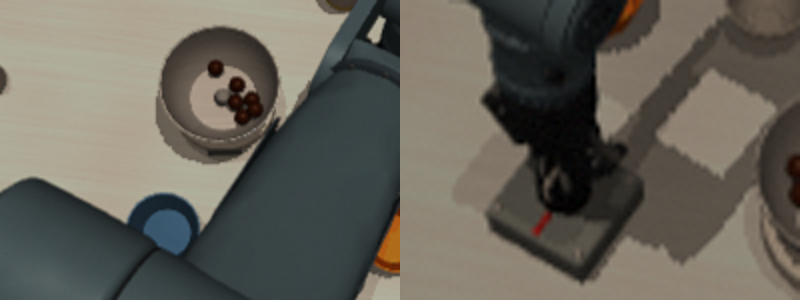

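View pics/c15.png

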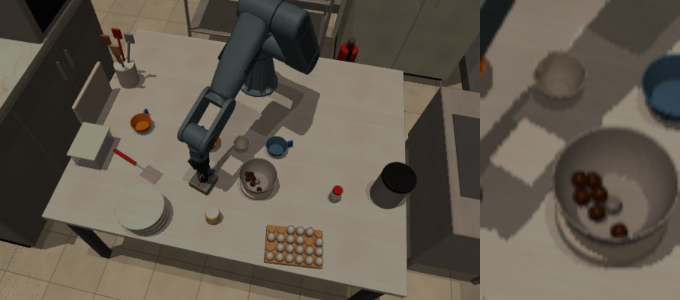

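Contact came near z=0.080, and the tool stopped at z=0.0722. At 25 N it moves no further, so the shaft is at its stop. Six pralines show in the bowl and the cup is upright. Handing in.

```bash
python3 - <<'E'
from h import *
print(ctrl.hand_in()); st()
E
```

```text
the job is handed in; nothing more can be done
None
the job is handed in; nothing more can be done
```

I poured all six pralines into the mixer's bowl, then stood the empty cup upright on the worktop and let go of it. After that I put the knob on the D-shaft with its white line over the red mark. I handed in at about 28.9 s with the gripper still holding it pressed down.

- **Pralines and cup:** The last pictures show six pralines in the bowl and the blue cup standing empty. The jar looks untouched. I never went near the ramekin or spatula; I compared all three by eye only and did not re-measure them.
- **Knob on the shaft:** It went down with no resistance, and contact came near 0.080 m, where a fully seated knob should meet the shaft.
- **Pressed to the stop:** The force followed the spring, and the tool then stopped at z = 0.0722 m. More push raised the force to about 25 N without moving it, so the shaft is at its stop after about 7 mm. I inferred this from force and height, since the gripper hides the knob.
- **Forces:** Setting the cup down pushed about 33 N in total against the table (30.6 N of it vertical). The last reading on the knob was about 28 N in total, including about 13 N sideways. The highest reading I saw was about 33 N, below the 40 N limit. I only read the force between moves.
- **Disagreement:** The first top-camera estimate of the knob's position was about 1 cm off because of stray depth points. I used the wrist-camera value instead.

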